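# Hang the routing templates on the hook, large one first

## Robot

A 6-joint arm with a two-finger parallel gripper is mounted at the origin on a cart in front of the work surface, level with it; the furniture and walls round the work are solid. World frame = base frame: x ahead of the robot, y to its left, z up, the work surface at z = 0. Lengths are in m, angles in rad, forces in N, time in s.
With the tool pointing down it reaches from about 0.3 to 0.775 m from the base axis. Payload 14.6 kg.
Tool frame: the origin (TCP) lies at the very end of the fingers, on their centre line; the grasp point (between the pads) lies 19 mm behind it; z points along the fingers, y is the line along which they close (so a half turn about z gives the same grasp; the last joint's range is limited). The gripper opens to 94 mm and grips with 3 to 60 N. Pads are 16 mm wide; open, the fingers measure 119 mm over their backs; the gripper's body (75 mm by 177 mm) begins 78 mm behind the grasp point.
Start: joints at [1.106, 0.3, 1.521, -0, 1.321, -0.067], TCP at [0.213, 0.507, 0.205] pointing down, gripper open.
Joint ranges: [-3.03, 3.03], [-0.79, 2.21], [0.23, 2.52], [-1.04, 4.18], [0, 3.07], [-2.55, 2.55]. Speed limits (rad/s): [2.22, 2.22, 2.57, 3.14, 3.14, 3.14].

## Interface

Orientations are given as [roll, pitch, yaw] about the fixed x, y, z axes, in that order (R = Rz(yaw) Ry(pitch) Rx(roll)).
In Python, from station import * gives the robot as it stands.
- The arm moves only by the tool jog_arm, never from a script. Its argument "rows" is a list of rows, each a list of 3 entries, a list of its own where there are three numbers: the shift along the tool's x, y, z in m, then the turn about the tool's z in degrees, then the finger opening in m, from 0 to 0.094. A call has 1 to 12 rows; each row shifts and turns the commanded pose from where the row before left it, along the tool's axes as they then stand; what a row does not reach is not made up. A row lasts 1/12 s, in which the tool goes at most 41.7 mm and 7.16 degrees, less where a joint would pass 70% of its speed; a pose out of reach is approached as far as the arm can. A call is refused whole if a number of a shift passes 0.0417 or a number of a turn 7.16, either way. A call with a gripper value outside its range is refused whole. The fingers move at their own pace and stop on an object; "squeeze" is the grip in N (left out, the last holds). Time passes only in rows, so rows that do not move let the fingers close. It gives the time, the measured TCP pose, the force, the opening and the grip force at its end, in the units of the state.
- get_obs(): the state, without advancing time (a new reading comes with each control period).
- camera(name): name is "scene" or "top"; returns a dict with "image" (480x640x3 uint8, red, green, blue), "range_z" (480x640 float32, m along the optical axis (not along the pixel's ray), 0 where there is no reading), "K" (3x3 intrinsics, pixels), "world_from_camera" (4x4, takes a point from camera to world coordinates). Camera axes: x right, y up, looking along -z (the intrinsics and any distortion apply to the point x, -y, -z); pixel columns grow to the right and rows downward; lengths in m; the calibration is good to about 2 mm. A picture is of the moment at which its call begins.
- hand_in(): hands the job in; it is judged then, once.
Trained networks look in a picture, given as the dict that the camera call returned (one of the last four; its "shot" number tells which), for a name from the list of things; names that differ only in an ending like _2 or _b are one class to them, and where a whole thing is asked for, a point or a joint stands for the part that bears it (a point fixed in the world has none). Each returns a list of dicts, best first, with "p" (0 to 1); they miss things now and then, are a little off and sometimes report something else, mostly with a low value. They report only what shows in the picture. A call takes as long as a camera call. They do not tell look-alikes from the thing itself.
- search_frame(label, picture): "at" ([column, row] as shares, 0 to 1, of the picture: columns of its width, rows of its height, amid what is visible of it).
- spot_point(label, picture): "at" ([column, row] as shares, 0 to 1, of the picture: columns of its width, rows of its height: a listed point, or the origin of a listed thing).
The state is a dict: "time_s": time; "qpos": joint angles; "joint_vel": joint speeds; "tau": joint torques, N m; "ee_pos": TCP position; "eef_rot": TCP orientation; "force": force on the tool from outside, world axes, zero at the start; "moment": the same for the moment, N m; "grip_width": finger opening in m; "grip_force": force on a finger pad.
Only numpy, scipy, OpenCV 4.12 (cv2) and the standard library are available. Lean on these libraries where they do the work, as an engineer would, in place of code of your own. Each camera call takes 0.05 s, during which the arm holds its last target. There are 200 camera calls.

## Task

Hang both plywood templates by their handles on the hook of the steel stand, the large one first and the small one in front of it. The large one lies flat, so first lean it, handle up, in the empty blue rest with its lower edge in the slot and let go of it, then take it again by the handle and hang it up; after that hang up the small one from the other rest. Leave the tools lying around where they are.

Things in the scene. Friction and masses are not known exactly. Their poses are not given: they have to be found in the camera images.
- large_handle (a point): The large plywood template. Point: centre of its D-handle's opening, mid-thickness. x runs in the plate to the top bar: bar underside at +21 mm, top end at +41, body's bottom edge at -111. y across: handle's straight outer edges at +-26, opening +-16 (10 mm side bars). z normal: faces at +-6 mm. Starts flat on the table, z up, handle roughly away from the robot.
- small_handle (a point): The small plywood template. Point: centre of its D-handle's opening, mid-thickness. x runs in the plate to the top bar: bar underside at +21 mm, top end at +41, body's bottom edge at -83. y across: handle's straight outer edges at +-26, opening +-16 (10 mm side bars). z normal: faces at +-6 mm. Starts leaning in rest_a, handle up, x axis 50 degrees above level.
- large: The large template: 12 mm plywood, 152 mm overall, about 180 g; body 100 wide, 90 high with rounded bottom corners and two brass dots, then the handle 52 wide, 62 high (opening 32 x 42 mm, 20 mm top bar). Origin on its back face at half length, 35 mm below the handle centre; axes as large_handle.
- small: The small template: 12 mm plywood, 124 mm overall, about 110 g; body 72 wide, 62 high with rounded bottom corners and two brass dots, then the handle 52 wide, 62 high (opening 32 x 42 mm, 20 mm top bar). Origin on its back face at half length, 21 mm below the handle centre; axes as small_handle.
- rest_a_slot (a point): Fixed blue rest, holds the small template at the start; same make as rest_b. Point: middle of the foot of its board's front face, on the slot floor, 10 mm above the table. z up, y along the slot, -x the open side towards the robot. The two rests stand side by side, 14 to 23 cm apart, in either order.
- rest_b_slot (a point): The rest that is empty at the start; point and axes as rest_a_slot. From the point the slot floor runs 20 mm to -x, to a lip 13 mm high with chamfered top. A seated template stands on the floor with its bottom's rear edge near the point and its back on the board; the large one's handle centre is then about 67 mm in x, 89 mm in z from it.
- hook (a point): Hook of a fixed steel stand: 10 mm round bar from a 16 mm post at x = +50 mm along -x (towards the robot) to x = -45, rising 5 mm, then turned up to the tip. Point: on the bar's axis over the base's centre, 173 mm above the table. z up, y level across the bar. Base 130 x 100 x 12 mm; post top 189 mm above the table.
- hook_tip (a point): Centre of the hook's rounded end (10 mm diameter), 55 mm on the -x side of point hook and 15 mm higher; same axes.
- rest_b: The empty rest: base 130 x 112 x 10 mm (x, y, z), a board 104 mm wide and 56 mm long rising from it and leaning back to +x at 50 degrees above level, a lip in front. Origin under the base's centre, 35 mm to +x of the slot point; same axes.
- tape_measure: Bystander: yellow and black tape measure, 40 x 80 x 68 mm; origin under its centre.
- pencil: Bystander: red carpenter's pencil, 173 mm long, lying; origin under its centre.
- try_square: Bystander: try square with beech stock and steel blade, 120 x 188 x 23 mm, lying; origin under its centre.
- spanner: Bystander: steel open-end spanner, 158 x 39 x 8 mm, lying; origin under its centre.
- blade_flange: Bystander: grey steel flange, 70 mm diameter, 22 mm high; origin under its centre.
- spare_knob: Bystander: black star knob, 46 mm across, 28 mm high; origin under its centre.
Things that resemble listed ones, but are neither listed nor needed, are in the scene too. Several things look just like the part that bears hook: the one meant starts nearest to the robot's base.

How it is judged:
By the outcome, as a careful person would: the job done as asked, in the order asked, and still so for the second after the job is handed in, with the robot touching nothing.
It also fails if it takes over 72 s, if anything falls off the work surface, if the arm or the gripper's body presses on something with over 40 N, if the wrist force passes 120 N, or if a joint passes its speed limit or range.

## Working session

There is one attempt and no reset: what is moved stays moved. The work goes in short steps, Python scripts to look and compute and a tool call to move; the robot and the scene stay as the last step left them, time stands still between calls to the robot, and variables do not carry over. Pictures are saved under pics/ and viewed, at most 10 in all, crops included, and the job is handed in when it is done.

Besides the shell and the picture viewer there is one more tool, called as name(argument=value, ...) on one line, values as JSON. jog_arm: Moves the arm, as the interface text tells. Its arguments: {"type":"object","properties":{"rows":{"type":"array","items":{"type":"array"}},"squeeze":{"type":"number"}},"required":["rows"]}

```bash
ls; mkdir -p pics; cat > h.py <<'E'
from station import *
import numpy as np, cv2
from scipy.spatial.transform import Rotation as Ro
def save(p,name): cv2.imwrite('pics/'+name,cv2.cvtColor(p['image'],cv2.COLOR_RGB2BGR))
def xyz(p,u,v,z=None):
    # world point of pixel; z: on the plane of that height, else by range
    K=p['K'];T=p['world_from_camera']
    d=np.array([(u-K[0,2])/K[0,0],-(v-K[1,2])/K[1,1],-1.0])
    if z is None:
        a=p['range_z'][int(round(v))-1:int(round(v))+2,int(round(u))-1:int(round(u))+2]
        r=np.median(a[a>0]) if (a>0).any() else np.nan
    else:
        D=T[:3,:3]@d; r=(z-T[2,3])/D[2]
    return T[:3,:3]@(d*r)+T[:3,3]
def cloud(p):
    K=p['K'];T=p['world_from_camera'];r=p['range_z']
    v,u=np.mgrid[0:480,0:640]
    c=np.stack([(u-K[0,2])/K[0,0]*r,-(v-K[1,2])/K[1,1]*r,-r],-1)
    W=c@T[:3,:3].T+T[:3,3]; W[r==0]=np.nan
    return W
def proj(p,w):
    T=p['world_from_camera'];c=T[:3,:3].T@(np.array(w)-T[:3,3]);K=p['K']
    return np.array([K[0,0]*c[0]/-c[2]+K[0,2],K[1,1]*-c[1]/-c[2]+K[1,2]])
E
cat > a.py <<'E'
from h import *
np.set_printoptions(precision=3,suppress=True)
o=get_obs();print(o['ee_pos'],o['eef_rot'],o['qpos'],o['grip_width'])
for n in('scene','top'):
    p=camera(n);save(p,n+'0.png');print(n,p['K'].tolist(),[k for k in p],p['world_from_camera'].round(3).tolist())
    for l in('large_handle','small_handle','rest_a_slot','hook','hook_tip'):
        for d in spot_point(l,p)[:5]:
            u,v=d['at'][0]*640,d['at'][1]*480
            print(l,round(d['p'],2),round(u),round(v),xyz(p,u,v))
E
python3 a.py
```

```text
pics
[0.213 0.507 0.205] [-3.14  -0.     2.744] [ 1.106  0.3    1.522 -0.     1.321 -0.067] 0.09397514306877469
scene [[527.0291456783096, 0.0, 316.27118953472166], [0.0, 527.0291456783096, 240.34772369288234], [0.0, 0.0, 1.0]] ['image', 'range_z', 'K', 'world_from_camera', 'shot'] [[-0.743, 0.443, -0.502, -0.3], [-0.67, -0.48, 0.567, 0.904], [0.01, 0.757, 0.653, 1.16], [0.0, 0.0, 0.0, 1.0]]
hook 0.78 217 380 [0.305 0.544 0.176]
hook_tip 0.95 243 378 [0.365 0.431 0.006]
top [[444.4185293165578, 0.0, 325.4038039750335], [0.0, 444.4185293165578, 239.69526331617544], [0.0, 0.0, 1.0]] ['image', 'range_z', 'K', 'world_from_camera', 'shot'] [[0.005, 0.995, -0.102, 0.363], [-1.0, 0.003, -0.016, 0.022], [-0.016, 0.102, 0.995, 1.407], [0.0, 0.0, 0.0, 1.0]]
large_handle 0.75 336 237 [0.514 0.011 0.002]
small_handle 0.86 391 233 [ 0.528 -0.162  0.01 ]
hook 0.69 263 246 [0.483 0.241 0.014]
hook 0.65 146 304 [0.307 0.538 0.172]
hook_tip 0.86 154 323 [0.258 0.507 0.191]
hook_tip 0.79 267 269 [0.411 0.229 0.014]
```

View pics/scene0.png

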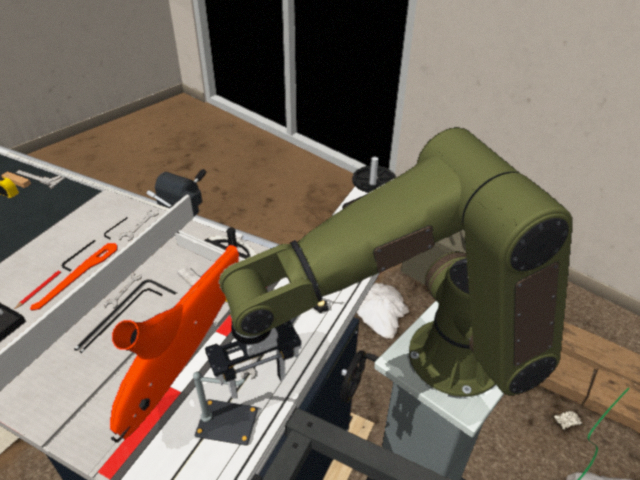

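View pics/top0.png

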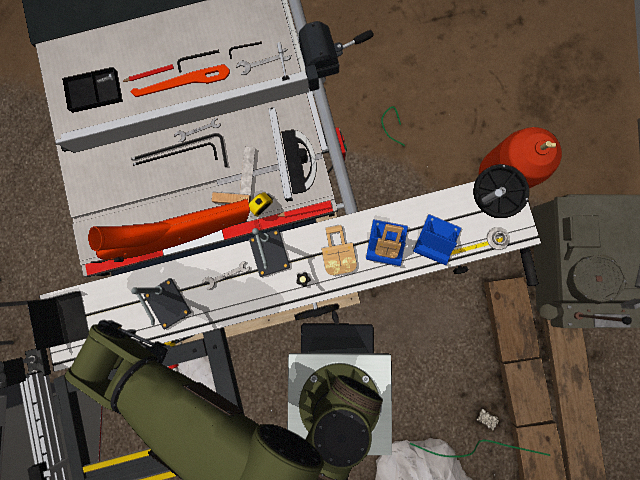

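```bash
cat > b.py <<'E'
from h import *
np.set_printoptions(precision=3,suppress=True)
p=camera('top');im=cv2.cvtColor(p['image'],cv2.COLOR_RGB2BGR)
cv2.imwrite('pics/crop1.png',cv2.resize(im[195:345,125:525],None,fx=2,fy=2,interpolation=cv2.INTER_CUBIC))
np.savez('top0.npz',image=p['image'],range_z=p['range_z'],K=p['K'],T=p['world_from_camera'])
W=cloud(p);hsv=cv2.cvtColor(im,cv2.COLOR_BGR2HSV)
def comp(m,lo,name):
    n,L,S,C=cv2.connectedComponentsWithStats(m.astype(np.uint8))
    for i in range(1,n):
        if S[i,4]>lo:
            q=W[L==i];q=q[~np.isnan(q[:,0])]
            print(name,S[i],'z',np.percentile(q[:,2],[5,50,95]),'mean',q.mean(0),'dist',np.hypot(*q.mean(0)[:2]))
box=np.zeros((480,640),bool);box[195:345,125:525]=True
comp(box&(hsv[...,0]>100)&(hsv[...,0]<130)&(hsv[...,1]>150),100,'blue')
comp(box&(hsv[...,2]<75)&(hsv[...,1]<90),150,'dark')
comp(box&(hsv[...,0]>10)&(hsv[...,0]<25)&(hsv[...,1]>70)&(hsv[...,2]>120),60,'wood')
for l in('rest_a','rest_b','rest_a_slot','rest_b_slot','large','small','hook','hook_tip','small_handle','large_handle'):
    for d in spot_point(l,p)[:5]:
        u,v=d['at'][0]*640,d['at'][1]*480
        print(l,round(d['p'],2),round(u,1),round(v,1),xyz(p,u,v))
E
python3 b.py
```

```text
blue [ 413  215   48   50 1439] z [0.007 0.015 0.051] mean [ 0.506 -0.303  0.021] dist 0.5894441159311662
blue [366 220  42  46 734] z [0.007 0.014 0.048] mean [ 0.493 -0.138  0.02 ] dist 0.512360815272696
dark [474 195  51  23 858] z [0.009 0.021 0.049] mean [ 0.614 -0.505  0.025] dist 0.7951917889467051
dark [ 138  209  201   68 1662] z [-0.066  0.011  0.02 ] mean [ 0.479  0.262 -0.003] dist 0.5456596531345016
dark [474 262  51  32 344] z [-0.942 -0.929 -0.917] mean [ 0.417 -0.827 -0.93 ] dist 0.9266127269131419
dark [ 134  279   62   50 1397] z [0.007 0.013 0.163] mean [0.306 0.538 0.026] dist 0.6188496920227149
dark [476 294  19  51 242] z [-0.94  -0.929 -0.918] mean [ 0.188 -0.766 -0.929] dist 0.7891603992058633
dark [ 295  304   79   41 1880] z [-0.842 -0.824 -0.18 ] mean [ 0.153  0.015 -0.683] dist 0.15372788704583162
dark [175 327  53  18 434] z [-0.52  -0.032 -0.025] mean [ 0.186  0.432 -0.076] dist 0.4704976621167069
dark [125 330  39  15 165] z [-0.007  0.321  0.455] mean [0.231 0.496 0.303] dist 0.5474089115848879
wood [212 195  38   8 241] z [0.018 0.023 0.028] mean [0.6
[... 847 characters left out ...]
st_b_slot 0.88 432.2 251.0 [ 0.47  -0.29   0.013]
rest_b_slot 0.68 262.0 266.4 [0.42  0.244 0.015]
large 0.96 337.3 250.4 [0.471 0.008 0.013]
large 0.57 223.4 274.7 [0.393 0.366 0.01 ]
small 0.81 391.0 241.8 [ 0.494 -0.154  0.066]
small 0.62 333.6 239.4 [ 0.507  0.02  -0.001]
small 0.61 382.7 255.2 [ 0.456 -0.134  0.021]
small 0.45 260.7 206.9 [0.601 0.244 0.062]
hook 0.84 259.6 249.2 [0.461 0.226 0.178]
hook_tip 0.75 264.8 269.3 [0.411 0.235 0.016]
hook_tip 0.7 153.3 321.5 [0.262 0.509 0.191]
hook_tip 0.53 434.1 240.0 [ 0.503 -0.291  0.037]
small_handle 0.88 392.7 236.1 [ 0.517 -0.167  0.012]
large_handle 0.74 335.3 238.8 [0.509 0.014 0.002]
large_handle 0.56 223.0 278.3 [0.382 0.369 0.004]
```

View pics/crop1.png

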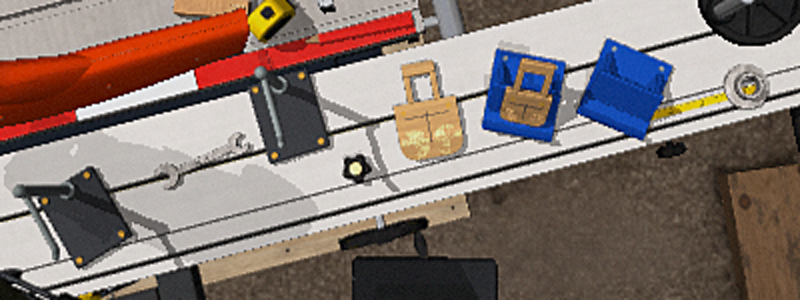

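Candidates for the stand: the one at px (167,302), 0.62 m away, and the one at px (270,252), 0.53 m away. The second is nearest to the base and has the post at its far side and the tip at px (262,269) pointing to the robot, which fits; the crop confirms it. The large template lies at px (338,250), the small one leans in rest_a at (385,240), and the empty rest_b is at (438,237).

```bash
cat > fit.py <<'E'
from h import *
from scipy.optimize import minimize
np.set_printoptions(precision=4,suppress=True)
d=np.load('top0.npz');p=dict(image=d['image'],range_z=d['range_z'],K=d['K'],world_from_camera=d['T'])
W=cloud(p);hsv=cv2.cvtColor(p['image'],cv2.COLOR_RGB2HSV)
K=p['K'];T=p['world_from_camera']
def rayxy(z):
    v,u=np.mgrid[0:480,0:640]
    D=np.stack([(u-K[0,2])/K[0,0],-(v-K[1,2])/K[1,1],-np.ones(u.shape)],-1)@T[:3,:3].T
    return (T[:3,3]+D*((z-T[2,3])/D[...,2])[...,None])[...,:2]
def box(q,cx,cy,hx,hy):
    a=np.abs(q-[cx,cy])-[hx,hy]
    return np.hypot(*np.maximum(a,0).T)+np.minimum(a.max(-1),0)
def sdf_large(q):
    s=np.minimum(box(q,-.066,0,.045,.05),box(q,.010,0,.031,.026))
    return np.maximum(s,-box(q,0,0,.021,.016))
def fit(sdf,lab,z,x0,R=.12):
    xy=rayxy(z);sel=(np.hypot(*(xy-x0[:2]).transpose(2,0,1))<R)&(lab>=0)
    P=xy[sel];l=lab[sel].astype(float)
    def f(t):
        c,s=np.cos(t[2]),np.sin(t[2]);q=(P-t[:2])@np.array([[c,-s],[s,c]])
        return ((1/(1+np.exp(np.clip(sdf(q)/.0015,-30,30)))-l)**2).sum()
    best=min((minimize(f,np.array(x0)+[0,0,a],method='Nelder-Mead',options=dict(initial_simplex=[np.array(x0)+[0,0,a]+e for e in np.vstack([np.zeros(3),np.diag([.01,.01,.1])])],xatol=1e-5,fatol=1e-3)) for a in(-.15,0,.15)),key=lambda r:r.fun)
    return best.x,best.fun,l.sum()
wood=((hsv[...,0]>10)&(hsv[...,0]<27)&(hsv[...,1]>60)&(hsv[...,2]>110)).astype(int)
print('large',fit(sdf_large,wood,.012,[.51,.012,.0]))
blue=((hsv[...,0]>100)&(hsv[...,0]<130)&(hsv[...,1]>120)).astype(int)
hi=W[...,2]>.018
for n,x0 in(('rest_b',[.506,-.303,.0]),('rest_a',[.493,-.14,.0])):
    lab=blue.copy();lab[wood>0]=-1;lab[hi]=-1
    t,f,m=fit(lambda q:box(q,0,0,.065,.056),lab,.010,x0);c,s=np.cos(t[2]),np.sin(t[2])
    print(n,t,f,m,'slot',t[0]-.035*c,t[1]-.035*s)
    b=W[(blue>0)&(W[...,2]>.022)&(np.hypot(W[...,0]-t[0],W[...,1]-t[1])<.09)]
    q=np.c_[(b[:,:2]-t[:2])@np.array([[c,-s],[s,c]]),b[:,2]]
    for it in range(3):
        A=np.linalg.lstsq(np.c_[q[:,0],q[:,1],np.ones(len(q))],q[:,2],rcond=None)[0];r=q@[A[0],A[1],-1]+A[2];q=q[np.abs(r)<max(.002,2*r.std())]
    print(' board z=',A,'n',len(q),'res',r.std(),'slope deg',np.degrees(np.arctan(A[0])),' x at z=.01',(.01-A[2])/A[0],'y range',q[:,1].min(),q[:,1].max())
dark=((hsv[...,2]<80)&(hsv[...,1]<110)).astype(int)
lab=dark.copy();lab[hi]=-1;lab[W[...,2]<.006]=0
for n,x0 in(('standB',[.48,.235,.1]),('standA',[.306,.538,.4])):
    t,f,m=fit(lambda q:box(q,0,0,.065,.05),lab,.012,x0,.095);print(n,t,f,m,np.hypot(*t[:2]))
    sel=(np.hypot(W[...,0]-t[0],W[...,1]-t[1])<.1)&(W[...,2]>.1)&(W[...,2]<.25)
    c,s=np.cos(t[2]),np.sin(t[2]);b=W[sel];q=np.c_[(b[:,:2]-t[:2])@np.array([[c,-s],[s,c]]),b[:,2]]
    q=q[np.argsort(q[:,0])]
    for k in range(0,len(q),max(1,len(q)//14)):print('   ',q[k])
# obstacle heights round the stand
for n,(x,y) in dict(beyond=(.56,.24),left=(.5,.35),tape=(.61,.24)).items():
    s=np.hypot(W[...,0]-x,W[...,1]-y)<.04;print(n,np.nanmax(W[s][:,2]))
E
python3 fit.py
```

```text
large (array([0.5093, 0.0142, 0.1874]), np.float64(166.43502296770527), np.float64(1111.0))
rest_b [ 0.5076 -0.3054 -0.4056] 112.35516866966637 924.0 slot 0.4754794953174668 -0.2916107268769468
 board z= [0.3749 0.0033 0.0441] n 497 res 0.006665795810237015 slope deg 20.549112646198303  x at z=.01 -0.09097482627768606 y range -0.05185453375552487 0.05136928246028157
rest_a [ 0.4977 -0.147  -0.1916] 145.16178687436832 631.0 slot 0.4633436250666576 -0.14033620223590412
 board z= [ 0.2846 -0.0008  0.042 ] n 218 res 0.005910632998584642 slope deg 15.886647043221915  x at z=.01 -0.11240953937239719 y range -0.05181926854221007 0.05156187036137483
standB [0.4646 0.223  0.305 ] 85.81726549975498 989.0 0.515319652874005
    [-0.0594 -0.0008  0.1934]
    [-0.0466  0.0023  0.1865]
    [-0.0365 -0.003   0.1827]
    [-0.0262  0.0025  0.1835]
    [-0.0159 -0.0027  0.1797]
    [-0.0051  0.0033  0.1768]
    [ 0.0045 -0.0029  0.1794]
    [0.0145 0.0022 0.1834]
    [ 0.0252 -0.0028  0.1774]
    [0.0358 0.0029 0.1772]
    [0.0427 0.0004 0.1113]
    [ 0.0451 -0.0047  0.1547]
    [ 0.0481 -0.      0.1894]
    [0.0521 0.0042 0.1915]
    [ 0.0569 -0.0018  0.1848]
standA [0.3044 0.5397 0.5609] 80.00699650487832 1138.0 0.6195867729789611
    [-0.0589  0.0523  0.2257]
    [-0.0518  0.0434  0.2291]
    [-0.0467  0.0424  0.2257]
    [-0.0404  0.0477  0.2261]
    [-0.0284 -0.0016  0.1806]
    [-0.0144  0.0004  0.1797]
    [-0.0007  0.0016  0.181 ]
    [ 0.013  -0.0014  0.1712]
    [0.0266 0.0046 0.1759]
    [ 0.0409 -0.0036  0.1762]
    [0.044  0.003  0.1193]
    [ 0.046  -0.0053  0.1479]
    [ 0.0489 -0.0059  0.1389]
    [ 0.0521 -0.0062  0.1559]
    [0.058  0.0028 0.1885]
beyond 0.2177540857959086
left 0.2036539193428124
tape 0.2177540857959086
```

```bash
cat > ov.py <<'E'
exec(open('fit.py').read().split("wood=((")[0])
im=cv2.cvtColor(p['image'],cv2.COLOR_RGB2BGR);S=4;x0,y0=310,205
c0=cv2.resize(im[y0:y0+75*2-10,x0:x0+180],None,fx=S,fy=S,interpolation=cv2.INTER_CUBIC)
def poly(t,pts,col,z):
    c,s=np.cos(t[2]),np.sin(t[2]);w=[]
    for a in pts:
        zz=a[2] if len(a)>2 else z
        w.append(proj(p,[t[0]+c*a[0]-s*a[1],t[1]+s*a[0]+c*a[1],zz]))
    w=((np.array(w)-[x0,y0]+.5)*S).astype(int);cv2.polylines(c0,[w],True,col,1)
L=[.5093,.0142,.1874]
poly(L,[(-.111,-.05),(-.111,.05),(-.021,.05),(-.021,.026),(.041,.026),(.041,-.026),(-.021,-.026),(-.021,-.05)],(255,0,255),.012)
poly(L,[(-.021,-.016),(-.021,.016),(.021,.016),(.021,-.016)],(255,0,255),.012)
for R in([.5076,-.3054,-.4056],[.4977,-.147,-.1916]):
    poly(R,[(-.065,-.056),(-.065,.056),(.065,.056),(.065,-.056)],(0,255,255),.010)
    b=-.035;poly(R,[(b,-.052,.01),(b,.052,.01),(b+.036,.052,.053),(b+.036,-.052,.053)],(0,255,0),0)
t=[.4977,-.147,-.1916];k=-.035+.0488
P=lambda x,y,z=.006:(k+x*.6428-z*.766,y,.0774+x*.766+z*.6428)
poly(t,[P(-.021,-.016),P(-.021,.016),P(.021,.016),P(.021,-.016)],(255,0,255),0)
poly(t,[P(.041,-.026),P(.041,.026),P(-.021,.026),P(-.021,-.026)],(255,0,255),0)
cv2.imwrite('pics/ov1.png',c0)
W=cloud(p)
s=W[...,2]>.1;c,s_=np.cos(.305),np.sin(.305)
q=(W[...,:2]-[.4646,.223])@np.array([[c,-s_],[s_,c]])
for xa in(-.10,-.06,-.02,.02,.06,.10):
    print(xa,[round(float(np.nanmax(np.where((np.abs(q[...,0]-xa)<.02)&(np.abs(q[...,1]-ya)<.02),W[...,2],-1))),3) for ya in(-.12,-.08,-.04,0,.04,.08,.12)])
E
python3 ov.py
```

```text
-0.1 [0.008, 0.036, 0.023, 0.009, 0.008, 0.008, 0.01]
-0.06 [0.009, 0.008, 0.022, 0.198, 0.02, 0.008, 0.008]
-0.02 [0.01, 0.01, 0.019, 0.187, 0.02, 0.015, 0.017]
0.02 [0.008, 0.01, 0.02, 0.183, 0.019, 0.008, 0.008]
0.06 [0.009, 0.006, 0.021, 0.194, 0.02, 0.009, 0.008]
0.1 [0.013, 0.015, 0.008, 0.216, 0.213, 0.213, 0.209]
```

View pics/ov1.png

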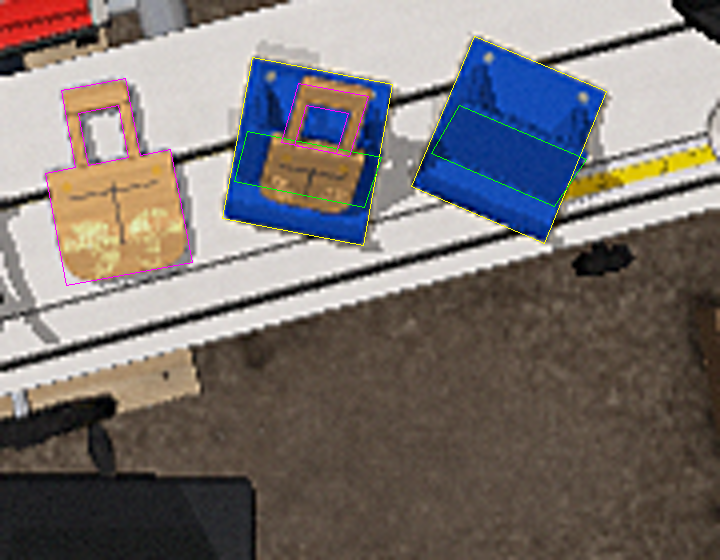

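Overlay: the outlines fit the large template (crop 118,190), both rest bases (310,150; 510,140) and the boards; the small template sits about 5 mm further back than predicted. Next I compute the moves.

```bash
cat > go.py <<'E'
from h import *
import sys
np.set_printoptions(precision=4,suppress=True)
# go.py x y z yaw ; chain: several groups, straight one after another (turn after the shift)
o=get_obs();P=np.array(o['ee_pos']);yaw=o['eef_rot'][2]
a=[float(eval(s,dict(np.__dict__))) for s in sys.argv[1:]]
print('t',o['time_s'],P,np.degrees(o['eef_rot']),'F',o['force'],'g',o['grip_width'],o['grip_force'])
for i in range(0,len(a),4):
    x,y,z,w=a[i:i+4];c,s=np.cos(yaw),np.sin(yaw);d=np.array([x,y,z])-P
    sh=np.array([c*d[0]+s*d[1],s*d[0]-c*d[1],-d[2]]);tn=-np.degrees((w-yaw+np.pi)%(2*np.pi)-np.pi)
    print('shift mm',sh*1000,'turn',round(tn,2));P=np.array([x,y,z]);yaw=w
E
python3 go.py .213 .507 .285 2.744 .5172 .0157 .285 pi+.1874 .5172 .0157 .06 pi+.1874
```

```text
t 1.15 [0.213  0.507  0.2055] [179.9991   0.0005 157.2095] F [0.5338 0.5255 0.252 ] g 0.09391842364235106 0.0
shift mm [  0.0272  -0.0572 -79.5317] turn -0.01
shift mm [-470.7024 -335.1903   -0.    ] turn -33.52
shift mm [ -0.   0. 225.] turn -0.0
```

jog_arm(rows=[[[0,0,-0.0265],0,0.075],[[0,0,-0.0265],0,0.075],[[0,0,-0.0265],0,0.075],[[-0.03,-0.0214,0],0,0.075],[[-0.03,-0.0214,0],0,0.075],[[-0.03,-0.0214,0],0,0.075],[[-0.03,-0.0214,0],0,0.075],[[-0.03,-0.0214,0],0,0.075],[[-0.03,-0.0214,0],0,0.075],[[-0.03,-0.0214,0],0,0.075],[[-0.03,-0.0214,0],0,0.075],[[-0.03,-0.0214,0],0,0.075]])

```text
time_s: 2.15
ee_pos: [0.3879, 0.2232, 0.2852]
eef_rot: [3.141, 0.0, 2.744]
force: [0.5, 1.0, 0.4]
grip_width: 0.0749
grip_force: 0.0
```

jog_arm(rows=[[[-0.03,-0.0214,0],0,0.075],[[-0.03,-0.0214,0],0,0.075],[[-0.03,-0.0214,0],0,0.075],[[-0.03,-0.0214,0],0,0.075],[[-0.03,-0.0214,0],0,0.075],[[-0.03,-0.0214,0],0,0.075],[[-0.0207,-0.0142,0],0,0.075],[[0,0,0],-6.7,0.075],[[0,0,0],-6.7,0.075],[[0,0,0],-6.7,0.075],[[0,0,0],-6.7,0.075],[[0,0,0],-6.7,0.075]])

```text
time_s: 3.15
ee_pos: [0.5172, 0.0156, 0.2849]
eef_rot: [3.142, -0.0, -2.949]
force: [0.4, -0.6, 0.2]
grip_width: 0.0748
grip_force: 0.0
```

```bash
python3 go.py .5172 .0157 .06 pi+.1874 .5172 .0157 .002 pi+.1874
```

```text
t 3.15 [0.5172 0.0156 0.2849] [ 179.9998   -0.0033 -168.9692] F [ 0.3735 -0.5987  0.2262] g 0.07481293596977079 0.0
shift mm [ -0.0595   0.0991 224.9349] turn 0.29
shift mm [-0.  0. 58.] turn -0.0
```

Descend to 4 mm above the table and close.

jog_arm(rows=[[[0,0,0.03],0.3,0.075],[[0,0,0.037],0,0.075],[[0,0,0.037],0,0.075],[[0,0,0.037],0,0.075],[[0,0,0.037],0,0.075],[[0,0,0.037],0,0.075],[[0,0,0.032],0,0.075],[[0,0,0.02],0,0.075],[[0,0,0.011],0,0.075],[[0,0,0.003],0,0.075],[[0,0,0],0,0.075]])

```text
time_s: 4.07
ee_pos: [0.5173, 0.0156, 0.0041]
eef_rot: [3.142, -0.0, -2.96]
force: [-0.2, -0.8, 0.6]
grip_width: 0.075
grip_force: 0.0
```

jog_arm(rows=[[[0,0,0],0,0.045],[[0,0,0],0,0.045],[[0,0,0],0,0.045],[[0,0,0],0,0.045],[[0,0,0],0,0.045]], squeeze=30)

```text
time_s: 4.48
ee_pos: [0.5176, 0.0157, 0.0048]
eef_rot: [-3.141, 0.001, -2.96]
force: [-1.7, -0.5, 7.0]
grip_width: 0.0514
grip_force: 30.0
```

jog_arm(rows=[[[0,0,-0.01],0,0.045],[[0,0,-0.02],0,0.045],[[0,0,-0.03],0,0.045],[[0,0,-0.03],0,0.045],[[0,0,-0.03],0,0.045],[[0,0,-0.03],0,0.045],[[0,0,-0.03],0,0.045],[[0,0,-0.02],0,0.045],[[0,0,0],0,0.045]])

```text
time_s: 5.23
ee_pos: [0.5184, 0.0157, 0.2089]
eef_rot: [-3.14, 0.007, -2.96]
force: [0.1, 0.3, -1.9]
grip_width: 0.0516
grip_force: 30.0
```

```bash
cat > look.py <<'E'
from h import *
import sys
# look.py cam name [x y z half]: picture, crop round a world point
p=camera(sys.argv[1]);im=cv2.cvtColor(p['image'],cv2.COLOR_RGB2BGR)
if len(sys.argv)>3:
    x,y,z=map(float,sys.argv[3:6]);h=int(sys.argv[6]);u,v=proj(p,[x,y,z]).astype(int)
    u0,v0=max(u-h,0),max(v-int(h*.75),0);print('crop origin',u0,v0,'scale',400/h)
    im=cv2.resize(im[v0:v+int(h*.75),u0:u+h],None,fx=400/h,fy=400/h,interpolation=cv2.INTER_CUBIC)
cv2.imwrite('pics/'+sys.argv[2],im)
np.savez('last_%s.npz'%sys.argv[1],image=p['image'],range_z=p['range_z'],K=p['K'],T=p['world_from_camera'])
E
python3 look.py scene s2.png; python3 go.py .5 0 .2 0
```

```text
t 5.2833 [0.5177 0.0157 0.2061] [-179.9529    0.218  -169.593 ] F [ 0.5029 -0.3519 -1.6145] g 0.051325380956561945 29.988677501678467
shift mm [ 20.2233 -12.2337   6.1418] turn -169.59
```

View pics/s2.png

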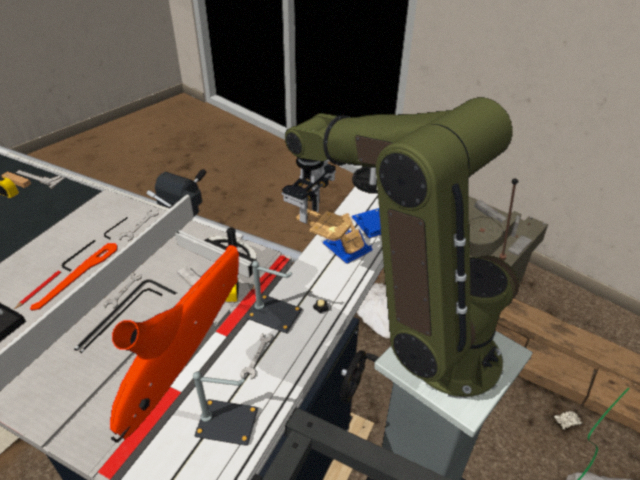

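The large template is held near px (325,222), still roughly level; I measure its tilt from depth.

```bash
cat > tilt.py <<'E'
from h import *
import sys
np.set_printoptions(precision=4,suppress=True)
# tilt.py zmin [cams]: plate tilt in the frame of the tool, from wood-coloured points round the tool
o=get_obs();P=np.array(o['ee_pos']);w=o['eef_rot'][2]+np.pi;c,s=np.cos(w),np.sin(w)
print('t',o['time_s'],P,'F',o['force'],'g',o['grip_width'])
for n in sys.argv[2:] or('scene','top'):
    p=camera(n);W=cloud(p);hsv=cv2.cvtColor(p['image'],cv2.COLOR_RGB2HSV)
    m=(hsv[...,0]>8)&(hsv[...,0]<28)&(hsv[...,1]>60)&(hsv[...,2]>60)&(W[...,2]>float(sys.argv[1]))&(np.linalg.norm(W[...,:2]-P[:2],axis=-1)<.16)
    b=W[m]-P;q=np.c_[b[:,:2]@np.array([[c,-s],[s,c]]),b[:,2]]
    if len(q)<20: print(n,'few',len(q));continue
    q=q[np.linalg.norm(q-np.median(q,0),axis=1)<.12]
    u,sv,vt=np.linalg.svd(q-q.mean(0),full_matrices=False)
    nn=vt[2]*np.sign(vt[2][2]);print(n,len(q),'mean',q.mean(0),'normal',nn,'rms',sv[2]/len(q)**.5,'tilt of x axis deg',np.degrees(np.arctan2(-nn[0],nn[2])),'x range',np.percentile(q[:,0],[2,98]),'z',np.percentile(q[:,2],[2,98]))
E
python3 tilt.py .13
```

```text
t 5.2833 [0.5177 0.0157 0.2061] F [ 0.5029 -0.3519 -1.6145] g 0.051325380956561945
scene 923 mean [-0.0659  0.0035  0.0054] normal [-0.0651  0.0506  0.9966] rms 0.013173915627534344 tilt of x axis deg 3.736880852462628 x range [-0.1211  0.0163] z [-0.0046  0.0414]
top 179 mean [-0.0494  0.0167  0.3241] normal [ 0.3809 -0.0493  0.9233] rms 0.007984840500891991 tilt of x axis deg -22.417620080971055 x range [-0.1367  0.034 ] z [0.2907 0.3657]
```

Level, held firmly. I carry it over rest_b, then loosen the squeeze so that it swings down in the pads.

```bash
python3 go.py .4755+.03*.9189 -.2916-.03*.3946 .215 pi-.4056
```

```text
t 5.3833 [0.5166 0.0157 0.2032] [ 179.9848   -0.0625 -169.5943] F [ 0.0909  0.6789 -1.7136] g 0.051760129652810356 29.98875081539154
shift mm [  70.9978 -311.4317  -11.8257] turn 33.64
```

jog_arm(rows=[[[0.004,-0.018,-0.002],0,0.045],[[0.0065,-0.028,-0.001],0,0.045],[[0.0065,-0.028,-0.001],0,0.045],[[0.0065,-0.028,-0.001],0,0.045],[[0.0065,-0.028,-0.001],0,0.045],[[0.0065,-0.028,-0.001],0,0.045],[[0.0065,-0.028,-0.001],0,0.045],[[0.0065,-0.028,-0.001],0,0.045],[[0.0065,-0.028,-0.001],0,0.045],[[0.0065,-0.028,-0.001],0,0.045],[[0.0065,-0.028,-0.001],0,0.045],[[0.002,-0.0134,0],0,0.045]])

```text
time_s: 6.38
ee_pos: [0.5025, -0.3059, 0.2141]
eef_rot: [3.14, -0.002, -2.962]
force: [-1.0, -0.0, -2.0]
grip_width: 0.0514
grip_force: 30.0
```

jog_arm(rows=[[[0,0,0],3.6,0.045],[[0,0,0],6,0.045],[[0,0,0],6,0.045],[[0,0,0],6,0.045],[[0,0,0],6,0.045],[[0,0,0],4,0.045],[[0,0,0],2,0.045],[[0,0,0],0,0.045],[[0,0,0],0,0.045],[[0,0,0],0,0.045],[[0,0,0],0,0.045]], squeeze=10)

```text
time_s: 7.3
ee_pos: [0.5035, -0.3032, 0.2156]
eef_rot: [3.141, -0.001, 2.738]
force: [0.3, 0.1, -0.3]
grip_width: 0.0517
grip_force: 10.0
```

```bash
python3 tilt.py .06; python3 go.py .4755+.03*.9189 -.2916-.03*.3946 .215 pi-.4056
```

```text
t 7.3 [ 0.5035 -0.3032  0.2156] F [ 0.3484  0.069  -0.3125] g 0.05167771025515561
scene 119 mean [-0.0443  0.1251 -0.1247] normal [-0.8428  0.2048  0.4978] rms 0.005323031163456992 tilt of x axis deg 59.429594221925825 x range [-0.0725 -0.0186] z [-0.1548 -0.0403]
top 343 mean [-0.0362  0.0513 -0.0646] normal [-0.8222  0.3053  0.4805] rms 0.0038437629485706384 tilt of x axis deg 59.696993248320744 x range [-0.0616 -0.0107] z [-0.1267 -0.0172]
t 7.4 [ 0.5036 -0.3033  0.2158] [179.9932  -0.0139 156.8439] F [-0.1782  0.0279 -0.6445] g 0.0515419741922769 9.999885032884777
shift mm [ 0.4186 -0.3141  0.791 ] turn 0.08
```

```bash
python3 - <<'E'
from h import *
import cv2
ims=[]
for n in('top','scene'):
    p=camera(n);u,v=proj(p,[.47,-.25,.12]).astype(int);im=cv2.cvtColor(p['image'],cv2.COLOR_RGB2BGR)
    ims.append(cv2.resize(im[v-50:v+50,u-50:u+50],(400,400),interpolation=cv2.INTER_CUBIC));print(n,u-50,v-50)
cv2.imwrite('pics/c3.png',np.hstack(ims))
E
```

```text
top 376 198
scene 324 157
```

View pics/c3.png

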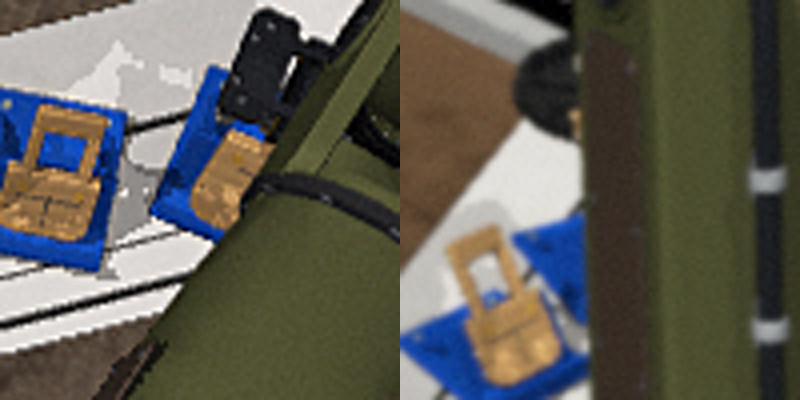

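Left half (top view): the large template hangs tilted below the gripper at (235,175), over rest_b; the scene view is blocked by the arm. I measure the tilt with the small template excluded.

```bash
sed -i 's/    if len(q)<20/    q=q[(np.abs(q[:,1])<.058)\&(q[:,2]<.02)]\n    if len(q)<20/' tilt.py; cat >> tilt.py <<'E'
    if n=='top':
        i=np.argsort(q[:,2]);print(' lowest',q[i[:len(i)//20+1]].mean(0),'at bottom quarter x',np.percentile(q[:,0],[1,3]), 'point mean top', q[i[-8:]].mean(0))
E
python3 tilt.py .06 top
```

```text
t 7.5 [ 0.5036 -0.3034  0.2159] F [-0.3423  0.0841 -1.1933] g 0.051514777190473766
top 279 mean [-0.0367  0.0338 -0.0535] normal [-0.8422  0.0047  0.5391] rms 0.002508657238285899 tilt of x axis deg 57.37599904381353 x range [-0.0619 -0.0102] z [-0.0945 -0.0151]
 lowest [-0.0609  0.0249 -0.0945] at bottom quarter x [-0.0633 -0.0615] point mean top [-0.0128  0.0278 -0.0105]
```

Tilt 57°. I grip harder, shift 18 mm to +x of the rest and lower, watching the force.

jog_arm(rows=[[[0,0,0],0,0.045],[[0,0,0],0,0.045],[[-0.009,0,0],0,0.045],[[-0.0095,0,0.01],0,0.045],[[0,0,0.02],0,0.045],[[0,0,0.02],0,0.045],[[0,0,0.02],0,0.045],[[0,0,0.012],0,0.045],[[0,0,0.005],0,0.045],[[0,0,0.002],0,0.045],[[0,0,0.0],0,0.045]], squeeze=30)

```text
time_s: 8.47
ee_pos: [0.5208, -0.3109, 0.1274]
eef_rot: [-3.141, 0.001, 2.737]
force: [0.6, -0.3, -1.2]
grip_width: 0.0515
grip_force: 30.0
```

```bash
python3 tilt.py .03 top
```

```text
t 8.4667 [ 0.5208 -0.3109  0.1274] F [ 0.5738 -0.3256 -1.2237] g 0.05151503701222384
top 236 mean [-0.0364  0.0346 -0.0538] normal [-0.8379  0.0301  0.5449] rms 0.002496743774583144 tilt of x axis deg 56.96312700788353 x range [-0.0614 -0.0102] z [-0.0924 -0.0193]
 lowest [-0.0607  0.0274 -0.0923] at bottom quarter x [-0.0627 -0.0611] point mean top [-0.0146  0.0303 -0.0166]
```

jog_arm(rows=[[[0,0,0.004],0,0.045],[[0,0,0.004],0,0.045],[[0,0,0.002],0,0.045],[[0,0,0],0,0.045]])

```text
time_s: 8.85
ee_pos: [0.5204, -0.3106, 0.1165]
eef_rot: [3.141, -0.001, 2.737]
force: [0.5, -0.4, -1.8]
grip_width: 0.0513
grip_force: 30.0
```

jog_arm(rows=[[[0,0,0.002],0,0.045],[[0,0,0.001],0,0.045],[[0,0,0],0,0.045]])

```text
time_s: 9.1
ee_pos: [0.521, -0.3109, 0.1144]
eef_rot: [-3.141, 0.001, 2.737]
force: [1.6, -0.3, 1.5]
grip_width: 0.0515
grip_force: 30.0
```

jog_arm(rows=[[[-0.003,0,0.0015],0,0.045],[[-0.003,0,0.002],0,0.045],[[-0.003,0,0.002],0,0.045],[[-0.003,0,0.002],0,0.045],[[0,0,0],0,0.045]], squeeze=12)

```text
time_s: 9.52
ee_pos: [0.5324, -0.3158, 0.1063]
eef_rot: [-3.141, 0.001, 2.737]
force: [3.4, -1.3, 4.2]
grip_width: 0.0521
grip_force: 12.0
```

```bash
python3 tilt.py .03 top
```

```text
t 9.5167 [ 0.5324 -0.3158  0.1063] F [ 3.4231 -1.3308  4.2047] g 0.0520678933750441
top 208 mean [-0.0402  0.0358 -0.0443] normal [-0.7592  0.0346  0.6499] rms 0.002472810159534226 tilt of x axis deg 49.43430539492244 x range [-0.0655 -0.013 ] z [-0.0738 -0.0141]
 lowest [-0.0647  0.0375 -0.074 ] at bottom quarter x [-0.0668 -0.065 ] point mean top [-0.0156  0.0342 -0.0131]
```

jog_arm(rows=[[[0,0,0],0,0.054],[[0,0,0],0,0.058],[[0,0,0],0,0.066],[[0,0,0],0,0.075],[[0,0,0],0,0.075],[[0,0,-0.015],0,0.075],[[0,0,-0.03],0,0.075],[[0,0,-0.03],0,0.075],[[0,0,-0.03],0,0.075],[[0,0,0],0,0.075],[[0,0,0],0,0.075]])

```text
time_s: 10.48
ee_pos: [0.5319, -0.3157, 0.2129]
eef_rot: [-3.141, 0.003, 2.737]
force: [-0.0, -0.1, -0.9]
grip_width: 0.075
grip_force: 0.0
```

```bash
cat > plate.py <<'E'
from h import *
import sys
np.set_printoptions(precision=4,suppress=True)
# plate.py rest x0 y0 yaw (slot): wood points in the rest's frame -> tilt and plane offset
x,y,w=map(float,sys.argv[1:4]);c,s=np.cos(w),np.sin(w)
for n in('top','scene'):
    p=camera(n);W=cloud(p);hsv=cv2.cvtColor(p['image'],cv2.COLOR_RGB2HSV)
    q=np.c_[((W[...,:2]-[x,y]).reshape(-1,2))@np.array([[c,-s],[s,c]]),W[...,2].ravel()-.01]
    m=((hsv[...,0]>8)&(hsv[...,0]<28)&(hsv[...,1]>60)&(hsv[...,2]>60)).ravel()&(np.abs(q[:,1])<.06)&(q[:,0]>-.03)&(q[:,0]<.13)&(q[:,2]>.008)&(q[:,2]<.16)
    q=q[m];
    if len(q)<30: print(n,'few',len(q));continue
    for k in range(2):
        mu=q.mean(0);vt=np.linalg.svd(q-mu,full_matrices=False)[2];nn=vt[2]*np.sign(vt[2][2]);r=(q-mu)@nn;q=q[np.abs(r)<.006]
    print(n,len(q),'mean',mu,'n',nn,'rms',r.std(),'tilt',np.degrees(np.arctan2(-nn[0],nn[2])),'offset of front plane from slot pt',mu@nn,'z range',np.percentile(q[:,2],[1,99]),'x',np.percentile(q[:,0],[1,99]),'y',np.percentile(q[:,1],[1,99]),'handle y',np.median(q[q[:,2]>np.percentile(q[:,2],85),1]))
E
python3 plate.py .4755 -.2916 -.4056; python3 plate.py .4633 -.1403 -.1916
```

```text
top 417 mean [0.0227 0.0268 0.0466] n [-0.6584 -0.0106  0.7526] rms 0.002422404440785597 tilt 41.183455486094566 offset of front plane from slot pt 0.019785105623254168 z range [0.0101 0.0927] x [-0.0152  0.0735] y [0.0023 0.0504] handle y 0.024110777131934737
scene 120 mean [0.0447 0.0347 0.0644] n [-0.6942 -0.2217  0.6848] rms 0.0030944403547277064 tilt 45.3931334250117 offset of front plane from slot pt 0.005443330803029546 z range [0.0199 0.1091] x [-0.0051  0.0925] y [0.0107 0.0513] handle y 0.01879321385584877
top 527 mean [ 0.0289 -0.0022  0.0524] n [-0.7488 -0.0055  0.6628] rms 0.00222297399055591 tilt 48.484751442516604 offset of front plane from slot pt 0.01311707317812479 z range [0.0105 0.102 ] x [-0.0081  0.0757] y [-0.0365  0.0321] handle y -0.0018253465185726796
scene 455 mean [ 0.0249 -0.002   0.0462] n [-0.7522 -0.0019  0.659 ] rms 0.0029020237268766614 tilt 48.77810136721111 offset of front plane from slot pt 0.011757617991017839 z range [0.0095 0.0988] x [-0.0085  0.0694] y [-0.038   0.0323] handle y -0.003021880334954338
```

Not fully seated: the large one leans at 41° with its bottom against the lip (rear edge about 12 mm ahead of the slot point). I take it again, lift, let it swing and set it about 12 mm further in.

```bash
python3 go.py .5453 -.3216 .213 pi-.4056 .5453 -.3216 .084 pi-.4056
```

```text
t 10.6833 [ 0.5312 -0.3152  0.2099] [179.9756  -0.1353 156.8101] F [-0.7368  0.5796 -0.1955] g 0.07489386552131731 0.0
shift mm [-15.4952  -0.3596  -3.0676] turn 0.05
shift mm [  0.   0. 129.] turn -0.0
```

jog_arm(rows=[[[-0.0155,0,0.01],0,0.075],[[0,0,0.03],0,0.075],[[0,0,0.035],0,0.075],[[0,0,0.03],0,0.075],[[0,0,0.015],0,0.075],[[0,0,0.006],0,0.075],[[0,0,0],0,0.045],[[0,0,0],0,0.045],[[0,0,0],0,0.045],[[0,0,0],0,0.045],[[0,0,0],0,0.045]], squeeze=30)

```text
time_s: 11.6
ee_pos: [0.5464, -0.3219, 0.0867]
eef_rot: [-3.141, 0.002, 2.737]
force: [0.9, -0.5, 2.8]
grip_width: 0.0518
grip_force: 30.0
```

jog_arm(rows=[[[0,0,-0.005],0,0.045],[[0,0,-0.01],0,0.045],[[0,0,-0.015],0,0.045],[[0,0,-0.01],0,0.045],[[0,0,-0.005],0,0.045],[[0,0,0],0,0.045],[[0,0,0],0,0.045]])

```text
time_s: 12.18
ee_pos: [0.5458, -0.3215, 0.1304]
eef_rot: [-3.142, 0.0, 2.737]
force: [0.6, -0.7, -1.1]
grip_width: 0.0515
grip_force: 30.0
```

```bash
python3 tilt.py .03 top
```

```text
t 12.1833 [ 0.5458 -0.3215  0.1304] F [ 0.5518 -0.7364 -1.106 ] g 0.05153935778939886
top 222 mean [-0.0556  0.0379 -0.0324] normal [-0.6586  0.0207  0.7522] rms 0.0026067970170953942 tilt of x axis deg 41.20445501623913 x range [-0.0892 -0.0247] z [-0.0609 -0.0066]
 lowest [-0.0885  0.0356 -0.0616] at bottom quarter x [-0.0909 -0.0884] point mean top [-0.0266  0.0363 -0.0043]
```

jog_arm(rows=[[[0,0,-0.005],0,0.045],[[0,0,-0.005],0,0.045],[[0,0,0],0,0.045],[[0,0,0],0,0.045],[[0,0,0],0,0.045],[[0,0,0],0,0.045],[[0,0,0],0,0.045],[[0,0,0],0,0.045],[[0,0,0],0,0.045]], squeeze=9)

```text
time_s: 12.98
ee_pos: [0.5458, -0.3215, 0.1403]
eef_rot: [3.142, -0.0, 2.737]
force: [0.0, 0.1, -1.2]
grip_width: 0.0521
grip_force: 9.0
```

jog_arm(rows=[[[0,0,0],0,0.045],[[0,0,0],0,0.045]], squeeze=30)

```text
time_s: 13.15
ee_pos: [0.5459, -0.3216, 0.1404]
eef_rot: [3.142, -0.0, 2.737]
force: [-0.2, 0.3, -1.9]
grip_width: 0.052
grip_force: 30.0
```

```bash
python3 tilt.py .03 top
```

```text
t 13.15 [ 0.5459 -0.3216  0.1404] F [-0.1859  0.3143 -1.9056] g 0.051990973408049576
top 226 mean [-0.0549  0.0378 -0.0321] normal [-0.6695  0.0155  0.7426] rms 0.0026760250149719415 tilt of x axis deg 42.038350747340004 x range [-0.0885 -0.024 ] z [-0.0622 -0.0061]
 lowest [-0.0869  0.0362 -0.0625] at bottom quarter x [-0.0901 -0.0875] point mean top [-0.0256  0.0348 -0.0036]
```

jog_arm(rows=[[[0,0,0],0,0.045],[[0,0,0],0,0.045],[[0,0,0],0,0.045],[[0,0,0],0,0.045],[[0,0,0],0,0.045]], squeeze=6)

```text
time_s: 13.62
ee_pos: [0.5458, -0.3215, 0.1404]
eef_rot: [-3.142, -0.0, 2.737]
force: [0.4, 0.3, -1.4]
grip_width: 0.0518
grip_force: 6.0
```

```bash
python3 tilt.py .03 top
```

```text
t 13.6167 [ 0.5458 -0.3215  0.1404] F [ 0.428   0.3393 -1.4036] g 0.051769275894091596
top 236 mean [-0.0501  0.037  -0.0394] normal [-0.7465  0.0251  0.6649] rms 0.002754601356895937 tilt of x axis deg 48.31032030041698 x range [-0.0806 -0.0189] z [-0.0754 -0.0091]
 lowest [-0.0792  0.0339 -0.0746] at bottom quarter x [-0.082  -0.0801] point mean top [-0.0209  0.0336 -0.005 ]
```

jog_arm(rows=[[[0,0,0],0,0.045],[[0,0,0],0,0.045],[[0,0,0],0,0.045],[[0,0,0],0,0.045]], squeeze=5)

```text
time_s: 14.0
ee_pos: [0.5459, -0.3215, 0.1405]
eef_rot: [3.142, 0.0, 2.737]
force: [-0.9, 0.1, -0.9]
grip_width: 0.0516
grip_force: 5.0
```

jog_arm(rows=[[[0,0,0],0,0.045],[[0,0,0],0,0.045]], squeeze=30)

```text
time_s: 14.17
ee_pos: [0.5459, -0.3216, 0.1404]
eef_rot: [3.142, -0.0, 2.737]
force: [-0.5, 0.5, -0.9]
grip_width: 0.0517
grip_force: 30.0
```

```bash
python3 tilt.py .03 top
```

```text
t 14.1667 [ 0.5459 -0.3216  0.1404] F [-0.5224  0.5301 -0.8611] g 0.0517354182348221
top 233 mean [-0.0443  0.0358 -0.0445] normal [-0.8087  0.0145  0.588 ] rms 0.002589344065146504 tilt of x axis deg 53.97737067425445 x range [-0.0716 -0.0162] z [-0.0835 -0.009 ]
 lowest [-0.0709  0.0326 -0.0832] at bottom quarter x [-0.0731 -0.0705] point mean top [-0.0169  0.0261 -0.0074]
```

jog_arm(rows=[[[0.006,0,0],0,0.045],[[0.006,0,0],0,0.045],[[0,0,0.008],0,0.045],[[0,0,0.01],0,0.045],[[0,0,0.007],0,0.045],[[0,0,0.004],0,0.045],[[0,0,0.002],0,0.045],[[0,0,0.001],0,0.045],[[0,0,0.0],0,0.045]])

```text
time_s: 14.97
ee_pos: [0.5349, -0.3168, 0.1083]
eef_rot: [3.142, -0.0, 2.737]
force: [-0.3, 0.0, -0.2]
grip_width: 0.0516
grip_force: 30.0
```

```bash
python3 tilt.py .03 top;python3 plate.py .4755 -.2916 -.4056
```

```text
t 14.9667 [ 0.5349 -0.3168  0.1083] F [-0.3387  0.0341 -0.1625] g 0.051613658674729494
top 210 mean [-0.0429  0.0361 -0.0427] normal [-0.8056  0.0308  0.5917] rms 0.0026053992881981433 tilt of x axis deg 53.702555019145954 x range [-0.0679 -0.0162] z [-0.0762 -0.0105]
 lowest [-0.066   0.0333 -0.0759] at bottom quarter x [-0.0684 -0.0668] point mean top [-0.0182  0.0317 -0.0059]
top 216 mean [0.0195 0.0358 0.0531] n [-0.8164 -0.0042  0.5775] rms 0.0023530934727423788 tilt 54.72433612301063 offset of front plane from slot pt 0.014604480411152103 z range [0.011  0.0909] x [-0.008   0.0497] y [0.0196 0.0508] handle y 0.03589131455879261
scene few 21
```

jog_arm(rows=[[[0,0,0.002],0,0.045],[[-0.002,0,0.0015],0,0.045],[[-0.0025,0,0.0015],0,0.045],[[-0.0025,0,0.002],0,0.045],[[-0.001,0,0.001],0,0.045],[[0,0,0],0,0.045]], squeeze=8)

```text
time_s: 15.62
ee_pos: [0.5427, -0.3202, 0.1005]
eef_rot: [-3.141, 0.001, 2.737]
force: [1.1, -0.9, 1.9]
grip_width: 0.052
grip_force: 8.0
```

```bash
python3 tilt.py .03 top;python3 plate.py .4755 -.2916 -.4056
```

```text
t 15.6167 [ 0.5427 -0.3202  0.1005] F [ 1.0503 -0.9472  1.9293] g 0.05196075038899198
top 201 mean [-0.0453  0.0368 -0.0381] normal [-0.7595  0.0226  0.6501] rms 0.0027891597604722423 tilt of x axis deg 49.43649765514929 x range [-0.0715 -0.0177] z [-0.0673 -0.0102]
 lowest [-0.0692  0.0387 -0.0675] at bottom quarter x [-0.072  -0.0709] point mean top [-0.022   0.034  -0.0065]
top 209 mean [0.0243 0.0366 0.0488] n [-0.7788 -0.0154  0.627 ] rms 0.0021258237730186974 tilt 51.16264216064094 offset of front plane from slot pt 0.01111677676301798 z range [0.0108 0.0832] x [-0.0051  0.0546] y [0.0226 0.0507] handle y 0.03851966278847058
scene few 20
```

Offset is now 11 mm at about 50°, like the seated small one. Release and check.

jog_arm(rows=[[[0,0,0],0,0.054],[[0,0,0],0,0.058],[[0,0,0],0,0.066],[[0,0,0],0,0.075],[[0,0,0],0,0.075],[[0,0,-0.015],0,0.075],[[0,0,-0.03],0,0.075],[[0,0,-0.03],0,0.075],[[0,0,0],0,0.075]])

```text
time_s: 16.52
ee_pos: [0.5438, -0.321, 0.1817]
eef_rot: [-3.14, 0.008, 2.737]
force: [0.8, 0.8, 0.6]
grip_width: 0.0749
grip_force: 0.0
```

```bash
python3 plate.py .4755 -.2916 -.4056;  python3 go.py .4755+.0765*.9189 -.2916-.0765*.3946 .175 pi-.4056
```

```text
top 348 mean [0.0277 0.03   0.0509] n [-0.7262  0.019   0.6873] rms 0.0021867721722118425 tilt 46.57642827086494 offset of front plane from slot pt 0.01544214698287352 z range [0.0123 0.1044] x [-0.0097  0.0775] y [0.0106 0.0507] handle y 0.024449541466714107
scene 73 mean [0.0397 0.0405 0.0605] n [-0.6567 -0.6298  0.4149] rms 0.0028440436443705358 tilt 57.71366961040584 offset of front plane from slot pt -0.026526876389579325 z range [0.0193 0.1145] x [0.0035 0.0916] y [0.0183 0.0516] handle y 0.023609505610061615
t 16.6167 [ 0.5424 -0.3201  0.1763] [-179.978     0.101   156.8099] F [-0.02    0.2691 -1.3554] g 0.07521998560577416 0.0
shift mm [-3.7606 -0.183   1.2581] turn 0.05
```

The large one leans free in rest_b (tilt ~47–48°, lower edge in the slot about 4 mm from the point, back on the board). Now I take it by the handle.

jog_arm(rows=[[[-0.001,0,0.02],0,0.075],[[0,0,0.03],0,0.075],[[0,0,0.022],0,0.075],[[0,0,0.01],0,0.075],[[0,0,0.004],0,0.075],[[0,0,0],0,0.045],[[0,0,0],0,0.045],[[0,0,0],0,0.045],[[0,0,0],0,0.045],[[0,0,0],0,0.045]], squeeze=30)

```text
time_s: 17.45
ee_pos: [0.5435, -0.3206, 0.0905]
eef_rot: [-3.141, 0.002, 2.737]
force: [0.3, 0.2, 1.9]
grip_width: 0.0521
grip_force: 30.0
```

jog_arm(rows=[[[0,0,-0.006],0,0.045],[[0,0,-0.014],0,0.045],[[0,0,-0.022],0,0.045],[[0,0,-0.03],0,0.045],[[0,0,-0.03],0,0.045],[[0,0,-0.03],0,0.045],[[0,0,-0.03],0,0.045],[[0,0,-0.02],0,0.045],[[0,0,-0.01],0,0.045],[[0,0,0],0,0.045]])

```text
time_s: 18.28
ee_pos: [0.5435, -0.3206, 0.2839]
eef_rot: [-3.141, 0.004, 2.737]
force: [0.4, 0.2, -1.4]
grip_width: 0.0512
grip_force: 30.0
```

```bash
python3 tilt.py .1; python3 go.py .4646-.11*.9538 .223-.11*.3003 .28 pi+.305
```

```text
t 18.2833 [ 0.5435 -0.3206  0.2839] F [ 0.3792  0.153  -1.4093] g 0.05124100930813347
scene few 0
top 310 mean [-0.0494  0.0368 -0.0353] normal [-0.7205 -0.0052  0.6934] rms 0.002313333403300198 tilt of x axis deg 46.098606390067445 x range [-0.0814 -0.0181] z [-0.0685 -0.0053]
 lowest [-0.0805  0.0344 -0.0685] at bottom quarter x [-0.0829 -0.0805] point mean top [-0.0167  0.0287 -0.0015]
t 18.3833 [ 0.5429 -0.3202  0.2802] [179.9841  -0.0852 156.8083] F [ 0.6579 -0.4751 -1.7074] g 0.05170150824876623 29.99993769451976
shift mm [369.2958 396.8163   0.2073] turn -40.67
```

jog_arm(rows=[[[0.01,0.0108,0],0,0.045],[[0.02,0.0215,0],0,0.045],[[0.024,0.0258,0],0,0.045],[[0.024,0.0258,0],0,0.045],[[0.024,0.0258,0],0,0.045],[[0.024,0.0258,0],0,0.045],[[0.024,0.0258,0],0,0.045],[[0.024,0.0258,0],0,0.045],[[0.024,0.0258,0],0,0.045],[[0.024,0.0258,0],0,0.045],[[0.024,0.0258,0],0,0.045],[[0.024,0.0258,0],0,0.045]])

```text
time_s: 19.38
ee_pos: [0.4078, 0.0541, 0.2798]
eef_rot: [-3.14, -0.002, 2.737]
force: [0.5, 0.6, -0.9]
grip_width: 0.052
grip_force: 30.0
```

jog_arm(rows=[[[0.024,0.0258,0],0,0.045],[[0.024,0.0258,0],0,0.045],[[0.024,0.0258,0],0,0.045],[[0.018,0.0193,0],0,0.045],[[0.0093,0.0097,0],-4,0.045],[[0,0,0],-6.5,0.045],[[0,0,0],-6.5,0.045],[[0,0,0],-6.5,0.045],[[0,0,0],-6.5,0.045],[[0,0,0],-6.5,0.045],[[0,0,0],-4,0.045],[[0,0,0],0,0.045]])

```text
time_s: 20.38
ee_pos: [0.3594, 0.1895, 0.2799]
eef_rot: [-3.141, -0.003, -2.836]
force: [0.0, 0.0, -2.9]
grip_width: 0.0515
grip_force: 30.0
```

```bash
python3 tilt.py .1; python3 go.py .4646-.11*.9538 .223-.11*.3003 .28 pi+.305
```

```text
t 20.3833 [0.3594 0.1895 0.2799] F [ 0.0324  0.0176 -2.8591] g 0.05151039783513668
scene 1118 mean [-0.0486  0.0049 -0.034 ] normal [-0.7133  0.0163  0.7007] rms 0.0027193788284319365 tilt of x axis deg 45.511456028953894 x range [-0.0833 -0.0024] z [-0.07    0.0124]
top 470 mean [-0.055   0.0046 -0.039 ] normal [-0.7304  0.0038  0.683 ] rms 0.0015644167295193814 tilt of x axis deg 46.91961021928342 x range [-0.0794 -0.0313] z [-0.0651 -0.0132]
 lowest [-0.0789  0.0077 -0.0653] at bottom quarter x [-0.0803 -0.0789] point mean top [-0.0308 -0.0247 -0.0102]
t 20.4833 [0.3596 0.1896 0.2804] [-179.9914   -0.1072 -162.8498] F [-0.0342 -1.3229 -1.7232] g 0.05184589724063684 29.99965399503708
shift mm [-0.2321  0.325   0.3919] turn -0.33
```

```bash
python3 - <<'E'
from h import *
np.set_printoptions(precision=4,suppress=True)
o=get_obs();P=np.array(o['ee_pos']);w=o['eef_rot'][2]+np.pi;c,s=np.cos(w),np.sin(w)
print(P,w)
for n in('scene','top'):
    p=camera(n);W=cloud(p);hsv=cv2.cvtColor(p['image'],cv2.COLOR_RGB2HSV)
    b=(W-P).reshape(-1,3);q=np.c_[b[:,:2]@np.array([[c,-s],[s,c]]),b[:,2]]
    m=((hsv[...,0]>8)&(hsv[...,0]<28)&(hsv[...,1]>60)&(hsv[...,2]>60)).ravel()&(np.abs(q)<[.12,.08,.12]).all(1)
    q=q[m]
    for a,e in((-.085,-.06),(-.06,-.04),(-.04,-.02),(-.02,0),(0,.03)):
        k=q[(q[:,2]>a)&(q[:,2]<e)]
        if len(k)>5: print(n,a,e,len(k),'y',np.percentile(k[:,1],[2,98]),'x',np.percentile(k[:,0],[2,98]))
    for d in spot_point('large_handle',p)[:3]:
        u,v=d['at'][0]*640,d['at'][1]*480;T=p['world_from_camera'];K=p['K']
        # ray meets tool plane y=0
        D=T[:3,:3]@np.array([(u-K[0,2])/K[0,0],-(v-K[1,2])/K[1,1],-1]);O=T[:3,3]-P
        nn=np.array([-s,c,0]);f=lambda r:(lambda e:[e[0]*c+e[1]*s,-e[0]*s+e[1]*c,e[2]])(O+D*r)
        # mid-plane z-x: n.(x)= through C
        N=np.array([-.719*c,-.719*s,.695]);r=(-.006+ -.719*-.0486+.695*-.034-N@O)/(N@D)
        print(n,round(d['p'],2),round(u),round(v),'on mid plane, tool frame',np.array(f(r)))
    hp=proj(p,[.4646,.223,.173]);print('hook px',hp)
    for lab in('hook','hook_tip'):
        for d in spot_point(lab,p)[:3]: print(n,lab,round(d['p'],2),d['at'][0]*640,d['at'][1]*480)
E
```

```text
[0.3596 0.1896 0.2804] 0.29932720632000676
scene -0.085 -0.06 160 y [-0.0415  0.0488] x [-0.0854 -0.0675]
scene -0.06 -0.04 310 y [-0.0457  0.0494] x [-0.0755 -0.0516]
scene -0.04 -0.02 319 y [-0.0459  0.0511] x [-0.0574 -0.0311]
scene -0.02 0 268 y [-0.0444  0.0495] x [-0.0377 -0.0114]
scene 0 0.03 81 y [-0.0257  0.0265] x [-0.0176  0.0177]
scene 0.57 311 253 on mid plane, tool frame [-0.0072 -0.0006  0.0002]
hook px [271.1793 270.9108]
scene hook 0.92 270.784 274.704
scene hook 0.65 216.38400000000001 381.888
scene hook_tip 0.88 290.368 273.888
scene hook_tip 0.76 243.072 380.01599999999996
top -0.085 -0.06 45 y [-0.0388  0.0408] x [-0.0825 -0.0724]
top -0.06 -0.04 183 y [-0.0477  0.0485] x [-0.0761 -0.0553]
top -0.04 -0.02 175 y [-0.0483  0.0477] x [-0.0571 -0.0361]
top -0.02 0 66 y [-0.0465  0.0459] x [-0.0404 -0.0266]
top 0.9 268 289 on mid plane, tool frame [-0.0081 -0.0005 -0.0008]
hook px [260.8244 248.0261]
top hook 0.77 264.0 247.776
top hook 0.6 150.07999999999998 306.912
top hook_tip 0.83 263.872 265.392
top hook_tip 0.68 150.208 324.624
```

Networks and geometry agree that the handle opening's centre is within about 5 mm of the TCP line, centred in y; the nets' hook (scene px 271,275) matches the fit. Approach the tip along the plate's normal.

jog_arm(rows=[[[-0.009,0.0003,0.018],-0.3,0.045],[[-0.011,0,0.022],0,0.045],[[-0.011,0,0.022],0,0.045],[[-0.0064,0,0.0134],0,0.045],[[0,0,0],0,0.045]])

```text
time_s: 21.3
ee_pos: [0.3951, 0.201, 0.2034]
eef_rot: [-3.141, -0.004, -2.835]
force: [-0.0, 0.4, -1.4]
grip_width: 0.0515
grip_force: 30.0
```

```bash
python3 - <<'E'
from h import *
ims=[]
for n in('scene','top'):
    p=camera(n);u,v=proj(p,[.405,.205,.19]).astype(int);im=cv2.cvtColor(p['image'],cv2.COLOR_RGB2BGR)
    ims.append(cv2.resize(im[v-40:v+40,u-40:u+40],(400,400),interpolation=cv2.INTER_CUBIC));print(n,u-40,v-40)
cv2.imwrite('pics/c4.png',np.hstack(ims))
E
python3 go.py .4646-.041*.9538 .223-.041*.3003 .174 pi+.305 .4646+.004*.9538 .223+.004*.3003 .170 pi+.305
```

```text
scene 251 233
top 225 229
t 21.4 [0.3953 0.2012 0.2063] [-179.9982   -0.0365 -162.4044] F [ 0.0259 -0.1771 -1.3962] g 0.052039226859645925 29.99989813193679
shift mm [-31.6064  -0.1023  32.3167] turn 0.12
shift mm [-44.9981   0.0009   4.    ] turn -0.0
```

View pics/c4.png

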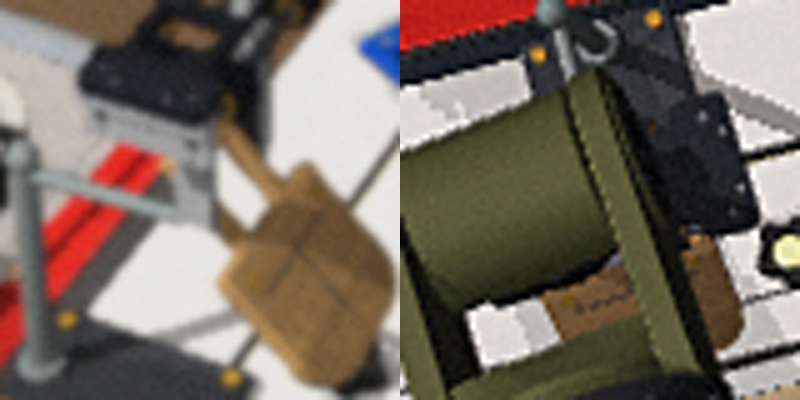

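Left half: the hook's bar runs to (180,213), its tip is hidden behind the near finger; the plate's opening faces it. Thread on with force checks.

jog_arm(rows=[[[-0.005,0,0.005],0,0.045],[[-0.005,0,0.005],0,0.045],[[-0.005,0,0.005],0,0.045],[[0,0,0],0,0.045]])

```text
time_s: 21.73
ee_pos: [0.4102, 0.2059, 0.1903]
eef_rot: [-3.142, -0.001, -2.834]
force: [-0.0, -0.4, -2.3]
grip_width: 0.0517
grip_force: 30.0
```

jog_arm(rows=[[[-0.005,0,0.005],0,0.045],[[-0.005,0,0.005],0,0.045],[[-0.0066,0,0.0066],0,0.045],[[0,0,0],0,0.045]])

```text
time_s: 22.07
ee_pos: [0.4261, 0.2109, 0.173]
eef_rot: [-3.141, -0.002, -2.834]
force: [0.5, 0.5, -1.1]
grip_width: 0.0521
grip_force: 30.0
```

jog_arm(rows=[[[-0.006,0,0.001],0,0.045],[[-0.008,0,0.001],0,0.045],[[-0.008,0,0.001],0,0.045],[[0,0,0],0,0.045]])

```text
time_s: 22.4
ee_pos: [0.4478, 0.2178, 0.1713]
eef_rot: [3.142, 0.0, -2.834]
force: [0.6, -0.8, -1.5]
grip_width: 0.0514
grip_force: 30.0
```

jog_arm(rows=[[[0,0,0],0,0.045],[[0,0,0],0,0.045],[[0,0,0],0,0.045],[[0,0,0],0,0.045],[[0,0,0],0,0.045],[[0,0,0],0,0.045]], squeeze=4)

```text
time_s: 22.9
ee_pos: [0.4465, 0.2175, 0.1716]
eef_rot: [3.142, 0.0, -2.834]
force: [0.2, -0.7, -1.7]
grip_width: 0.052
grip_force: 4.0
```

```bash
python3 tilt.py .04
```

```text
t 22.9 [0.4465 0.2175 0.1716] F [ 0.2473 -0.6696 -1.7496] g 0.05197392829142535
scene 853 mean [-0.0313  0.007  -0.0484] normal [-0.9027  0.0185  0.4298] rms 0.003511226603713828 tilt of x axis deg 64.53807058088208 x range [-0.0537 -0.0032] z [-0.0942  0.008 ]
top 153 mean [-0.0299 -0.0148 -0.0451] normal [-0.9076 -0.0019  0.4197] rms 0.0012315594678352561 tilt of x axis deg 65.18187457497505 x range [-0.0509 -0.0165] z [-0.0918 -0.0154]
 lowest [-0.0506 -0.0326 -0.0904] at bottom quarter x [-0.0517 -0.0498] point mean top [-0.0169  0.0164 -0.0154]
```

jog_arm(rows=[[[0,0,0],0,0.045],[[0,0,0],0,0.045],[[-0.006,0,0],0,0.045],[[-0.008,0,0],0,0.045],[[-0.008,0,0],0,0.045],[[-0.007,0,0],0,0.045],[[-0.005,0,0],0,0.045],[[0,0,0],0,0.045]], squeeze=20)

```text
time_s: 23.67
ee_pos: [0.4798, 0.228, 0.1711]
eef_rot: [-3.142, -0.0, -2.834]
force: [0.3, -0.0, -1.9]
grip_width: 0.0521
grip_force: 20.0
```

jog_arm(rows=[[[0,0,0.002],0,0.045],[[0,0,0.003],0,0.045],[[0,0,0.003],0,0.045],[[0,0,0],0,0.045]], squeeze=4)

```text
time_s: 24.0
ee_pos: [0.4785, 0.2276, 0.1627]
eef_rot: [-3.141, -0.001, -2.834]
force: [0.2, 0.3, -2.2]
grip_width: 0.0521
grip_force: 4.0
```

jog_arm(rows=[[[0,0,0.002],0,0.045],[[0,0,0.002],0,0.045],[[0,0,0.001],0,0.045],[[0,0,0],0,0.045]])

```text
time_s: 24.33
ee_pos: [0.4788, 0.2277, 0.1582]
eef_rot: [-3.142, -0.0, -2.834]
force: [-0.4, -0.1, -1.8]
grip_width: 0.052
grip_force: 4.0
```

```bash
python3 tilt.py .03; cp pics/c4.png pics/.c4 ; python3 look.py scene c5.png .46 .22 .15 40
```

```text
t 24.3333 [0.4788 0.2277 0.1582] F [-0.4343 -0.0694 -1.8074] g 0.05201651611858993
scene 833 mean [-0.0305  0.0079 -0.0491] normal [-0.8723  0.066   0.4846] rms 0.010837600561806594 tilt of x axis deg 60.94574211421973 x range [-0.0531  0.0016] z [-0.0948  0.0124]
top 178 mean [ 0.1392 -0.0209 -0.0986] normal [ 0.0576 -0.2114  0.9757] rms 0.006248932475852056 tilt of x axis deg -3.3761143304572006 x range [0.1216 0.1566] z [-0.1196 -0.0894]
 lowest [ 0.1434 -0.0531 -0.1197] at bottom quarter x [0.12   0.1222] point mean top [ 0.1408 -0.0175 -0.0887]
crop origin 233 247 scale 10.0
```

View pics/c5.png

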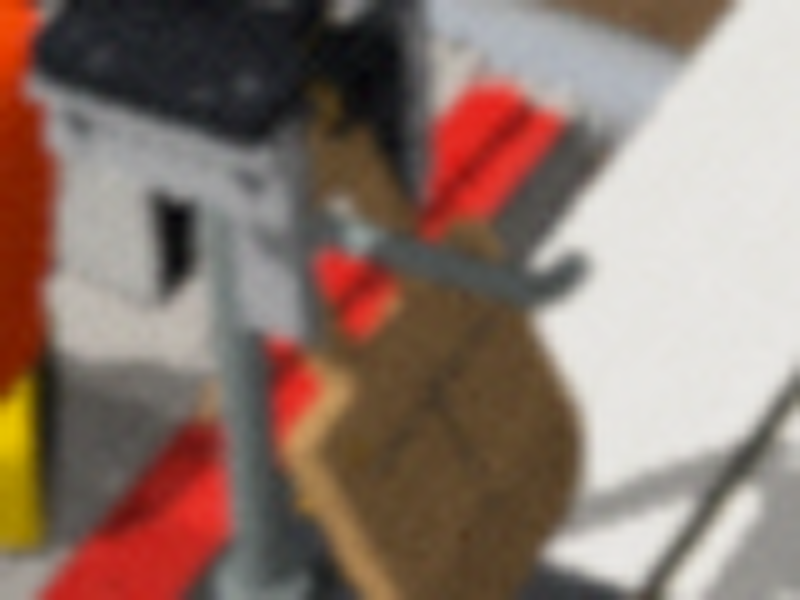

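The bar runs through the handle's opening (crop 340,230) and the tip is free in front (570,270). Lower until the hook carries it.

jog_arm(rows=[[[0,0,0.0015],0,0.045],[[0,0,0.0015],0,0.045],[[0,0,0.0015],0,0.045],[[0,0,0],0,0.045]])

```text
time_s: 24.82
ee_pos: [0.4791, 0.2278, 0.154]
eef_rot: [3.142, 0.001, -2.834]
force: [1.3, 0.4, 2.0]
grip_width: 0.052
grip_force: 4.0
```

jog_arm(rows=[[[0,0,0.0015],0,0.045],[[0,0,0.0015],0,0.045],[[0,0,0],0,0.045]])

```text
time_s: 25.07
ee_pos: [0.4791, 0.2278, 0.1509]
eef_rot: [3.142, 0.0, -2.834]
force: [2.4, 2.0, 3.5]
grip_width: 0.052
grip_force: 4.0
```

```bash
python3 tilt.py .03 scene
```

```text
t 25.0667 [0.4791 0.2278 0.1509] F [2.3685 1.9787 3.4696] g 0.05200972971706856
scene 645 mean [-0.0048  0.0099 -0.0512] normal [-0.9666  0.1817  0.1806] rms 0.015253632526432945 tilt of x axis deg 79.41903919980487 x range [-0.0155  0.0803] z [-0.1024  0.0111]
```

jog_arm(rows=[[[0,0,0],0,0.054],[[0,0,0],0,0.058],[[0,0,0],0,0.066],[[0,0,0],0,0.075],[[0,0,0],0,0.075],[[0,0,-0.01],0,0.075],[[0,0,-0.03],0,0.075],[[0,0,-0.035],0,0.075],[[0,0,-0.035],0,0.075],[[0,0,-0.02],0,0.075],[[0,0,0],0,0.075]])

```text
time_s: 26.03
ee_pos: [0.4799, 0.2282, 0.2865]
eef_rot: [3.141, 0.008, -2.834]
force: [0.3, -0.5, -0.3]
grip_width: 0.075
grip_force: 0.0
```

```bash
cat > hung.py <<'E'
from h import *
np.set_printoptions(precision=4,suppress=True)
# wood points in the hook's frame
c,s=np.cos(.305),np.sin(.305)
for n in('scene','top'):
    p=camera(n);W=cloud(p);hsv=cv2.cvtColor(p['image'],cv2.COLOR_RGB2HSV)
    q=np.c_[((W[...,:2]-[.4646,.223]).reshape(-1,2))@np.array([[c,-s],[s,c]]),W[...,2].ravel()]
    m=((hsv[...,0]>8)&(hsv[...,0]<28)&(hsv[...,1]>60)&(hsv[...,2]>60)).ravel()&(np.abs(q[:,1])<.06)&(np.abs(q[:,0])<.08)&(q[:,2]>.02)&(q[:,2]<.3)
    q=q[m]
    if len(q)<15: print(n,len(q));continue
    for a in np.arange(.03,.21,.02):
        k=q[(q[:,2]>=a)&(q[:,2]<a+.02)]
        if len(k)>4: print(n,'z',round(a,2),len(k),'x 5/50/95',np.percentile(k[:,0],[5,50,95]),'y',np.percentile(k[:,1],[3,97]))
E
python3 hung.py; python3 plate.py .4633 -.1403 -.1916; python3 go.py .4633+.06*.9817 -.1403-.06*.1904 .25 pi-.1916
```

```text
scene z 0.03 15 x 5/50/95 [0.004  0.0059 0.0495] y [-0.0275  0.0307]
scene z 0.05 102 x 5/50/95 [0.0038 0.0061 0.0172] y [-0.034   0.0494]
scene z 0.07 120 x 5/50/95 [0.0049 0.0075 0.015 ] y [-0.0407  0.0518]
scene z 0.09 122 x 5/50/95 [0.0068 0.009  0.0207] y [-0.0411  0.051 ]
scene z 0.11 133 x 5/50/95 [0.0081 0.0102 0.0217] y [-0.0391  0.0509]
scene z 0.13 106 x 5/50/95 [0.0102 0.0143 0.0217] y [-0.0448  0.0496]
scene z 0.15 37 x 5/50/95 [0.0112 0.0165 0.039 ] y [-0.0187  0.0283]
scene z 0.17 66 x 5/50/95 [0.0132 0.0159 0.0256] y [-0.0185  0.0268]
scene z 0.19 66 x 5/50/95 [0.0151 0.0201 0.0257] y [-0.0223  0.0246]
top z 0.07 7 x 5/50/95 [0.0111 0.0117 0.0123] y [-0.0472  0.0388]
top z 0.09 12 x 5/50/95 [0.0112 0.0122 0.0131] y [-0.0473  0.046 ]
top z 0.11 17 x 5/50/95 [0.013  0.0136 0.0154] y [-0.0433  0.0445]
top z 0.13 44 x 5/50/95 [0.014  0.0175 0.0234] y [-0.0469  0.0488]
top 532 mean [ 0.0287 -0.0022  0.0523] n [-0.7454  0.006   0.6665] rms 0.002303356177994724 tilt 48.19782868382846 offset of front plane from slot pt 0.013405191172608745 z range [0.0104 0.1026] x [-0.0087  0.0763] y [-0.0364  0.0325] handle y -0.0025370945537311
scene 457 mean [ 0.0248 -0.0014  0.0467] n [-0.7424  0.0178  0.6697] rms 0.0028797974988378962 tilt 47.94792971970297 offset of front plane from slot pt 0.012842285430085887 z range [0.0091 0.0988] x [-0.0107  0.0719] y [-0.0377  0.033 ] handle y 0.0013380386921999843
t 26.2333 [0.4786 0.2276 0.28  ] [-179.9929   -0.099  -162.3917] F [-0.0696 -0.0149 -0.7688] g 0.07491127523757077 0.0
shift mm [  73.1713 -374.7723   29.9609] turn 28.59
```

The large one hangs at x ≈ +20 mm on the hook, upright. Now the small one.

```bash
python3 go.py .5198 -.1533 .28 pi-.1916 .5198 -.1533 .0755 pi-.1916
```

```text
t 26.2333 [0.4786 0.2276 0.28  ] [-179.9929   -0.099  -162.3917] F [-0.0696 -0.0149 -0.7688] g 0.07491127523757077 0.0
shift mm [  75.9375 -375.5479   -0.0391] turn 28.59
shift mm [  0.    0.  204.5] turn -0.0
```

jog_arm(rows=[[[0.005,-0.024,0],0,0.075],[[0.0071,-0.0351,0],0,0.075],[[0.0071,-0.0351,0],0,0.075],[[0.0071,-0.0351,0],0,0.075],[[0.0071,-0.0351,0],0,0.075],[[0.0071,-0.0351,0],0,0.075],[[0.0071,-0.0351,0],0,0.075],[[0.0071,-0.0351,0],0,0.075],[[0.0071,-0.0351,0],0,0.075],[[0.0071,-0.0351,0],0,0.075],[[0.007,-0.0356,0],0,0.075],[[0,0,0],0,0.075]])

```text
time_s: 27.23
ee_pos: [0.5197, -0.1579, 0.2791]
eef_rot: [3.141, -0.003, -2.838]
force: [-0.6, -0.1, 0.5]
grip_width: 0.0745
grip_force: 0.0
```

jog_arm(rows=[[[0,0,0.0],6,0.075],[[0,0,0.02],6,0.075],[[0,0,0.02],6,0.075],[[0,0,0.02],6,0.075],[[0,0,0.02],4.6,0.075],[[0,0,0],0,0.075]])

```text
time_s: 27.73
ee_pos: [0.5184, -0.1522, 0.1963]
eef_rot: [3.14, -0.007, 2.946]
force: [0.9, 0.1, -1.0]
grip_width: 0.0749
grip_force: 0.0
```

```bash
python3 go.py .5198 -.1533 .0755 pi-.1916
```

```text
t 27.7333 [ 0.5184 -0.1522  0.1963] [179.9272  -0.4287 168.7926] F [ 0.8844  0.1113 -0.9991] g 0.0748621824877646 0.0
shift mm [ -1.5897  -0.7619 120.813 ] turn -0.23
```

jog_arm(rows=[[[0,0,0.02],-0.2,0.075],[[0,0,0.03],0,0.075],[[0,0,0.035],0,0.075],[[0,0,0.023],0,0.075],[[0,0,0.012],0,0.075],[[0,0,0.003],0,0.045],[[0,0,0],0,0.045],[[0,0,0],0,0.045],[[0,0,0],0,0.045],[[0,0,0],0,0.045],[[0,0,0],0,0.045]], squeeze=30)

```text
time_s: 28.65
ee_pos: [0.521, -0.1534, 0.0793]
eef_rot: [-3.141, 0.003, 2.953]
force: [2.0, -1.3, 5.7]
grip_width: 0.0516
grip_force: 29.9
```

jog_arm(rows=[[[0,0,-0.006],0,0.045],[[0,0,-0.014],0,0.045],[[0,0,-0.022],0,0.045],[[0,0,-0.03],0,0.045],[[0,0,-0.035],0,0.045],[[0,0,-0.035],0,0.045],[[0,0,-0.033],0,0.045],[[0,0,-0.02],0,0.045],[[0,0,-0.01],0,0.045],[[0,0,0],0,0.045]])

```text
time_s: 29.48
ee_pos: [0.5205, -0.1532, 0.2849]
eef_rot: [-3.141, 0.003, 2.953]
force: [0.7, 0.2, -2.4]
grip_width: 0.0517
grip_force: 29.9
```

```bash
python3 tilt.py .15; python3 go.py .4646-.11*.9538 .223-.11*.3003 .28 pi+.305
```

```text
t 29.4833 [ 0.5205 -0.1532  0.2849] F [ 0.6732  0.2141 -2.4091] g 0.05172716142878572
scene 570 mean [-0.0391  0.0005 -0.0294] normal [-0.7484  0.0092  0.6632] rms 0.0036434146780639875 tilt of x axis deg 48.455273292280786 x range [-0.0673  0.0028] z [-0.0624  0.0179]
top 32 mean [-0.0198 -0.0218 -0.0082] normal [-0.8992 -0.0448  0.4351] rms 0.0025240835304767254 tilt of x axis deg 64.17773953438673 x range [-0.0261 -0.0121] z [-0.0241  0.0043]
 lowest [-0.0226 -0.0306 -0.0242] at bottom quarter x [-0.0262 -0.026 ] point mean top [-0.0139 -0.0204  0.0009]
t 29.5833 [ 0.5198 -0.153   0.2816] [179.9827  -0.1018 169.2088] F [-0.6258 -0.584  -2.3764] g 0.0520372333792591 29.939522054046392
shift mm [221.5139 306.8737   1.6213] turn -28.27
```

jog_arm(rows=[[[0.01,0.0139,0],0,0.045],[[0.02,0.0277,0],0,0.045],[[0.02,0.0277,0],0,0.045],[[0.02,0.0277,0],0,0.045],[[0.02,0.0277,0],0,0.045],[[0.02,0.0277,0],0,0.045],[[0.02,0.0277,0],0,0.045],[[0.02,0.0277,0],0,0.045],[[0.02,0.0277,0],0,0.045],[[0.02,0.0277,0],0,0.045],[[0.02,0.0277,0],0,0.045],[[0.0115,0.016,0],0,0.045]])

```text
time_s: 30.58
ee_pos: [0.3581, 0.1918, 0.2813]
eef_rot: [-3.14, -0.003, 2.955]
force: [0.4, -0.6, -1.3]
grip_width: 0.0519
grip_force: 29.9
```

jog_arm(rows=[[[0,0,0],-4,0.045],[[0,0,0],-6.5,0.045],[[0,0,0],-6.5,0.045],[[0,0,0],-6.5,0.045],[[0,0,0],-4.8,0.045],[[0,0,0],0,0.045],[[0,0,0],0,0.045]])

```text
time_s: 31.17
ee_pos: [0.3597, 0.1897, 0.2817]
eef_rot: [-3.141, -0.002, -2.839]
force: [-0.1, -0.4, -0.6]
grip_width: 0.0516
grip_force: 29.9
```

```bash
python3 tilt.py .15; python3 go.py .4646-.068*.9538 .223-.068*.3003 .2076 pi+.305 .4646-.0365*.9538 .223-.0365*.3003 .1797 pi+.305; python3 - <<'E'
from h import *
o=get_obs();P=np.array(o['ee_pos']);w=o['eef_rot'][2]+np.pi;c,s=np.cos(w),np.sin(w)
for n in('scene','top'):
    p=camera(n);T=p['world_from_camera'];K=p['K']
    for l in('small_handle','large_handle'):
        for d in spot_point(l,p)[:2]:
            u,v=d['at'][0]*640,d['at'][1]*480
            D=T[:3,:3]@np.array([(u-K[0,2])/K[0,0],-(v-K[1,2])/K[1,1],-1]);O=T[:3,3]-P
            N=np.array([-.749*c,-.749*s,.663]);r=(-.006+.749*.0391-.663*.0294-N@O)/(N@D);e=O+D*r
            print(n,l,round(d['p'],2),round(u),round(v),np.round([e[0]*c+e[1]*s,-e[0]*s+e[1]*c,e[2]],4))
E
```

```text
t 31.1667 [0.3597 0.1897 0.2817] F [-0.1315 -0.4394 -0.641 ] g 0.05157525253955963
scene 651 mean [-0.0397  0.0029 -0.0296] normal [-0.7327  0.0293  0.6799] rms 0.0028118048342054033 tilt of x axis deg 47.14204128489531 x range [-0.0675  0.0008] z [-0.0588  0.0156]
top 190 mean [-0.0492  0.0087 -0.0381] normal [-0.7594  0.0014  0.6506] rms 0.0013408317576172786 tilt of x axis deg 49.41101884093074 x range [-0.0668 -0.0323] z [-0.0588 -0.0187]
 lowest [-0.066   0.0137 -0.0588] at bottom quarter x [-0.0672 -0.0663] point mean top [-0.0336  0.0053 -0.0179]
t 31.2667 [0.3599 0.1897 0.2822] [-179.9918   -0.0784 -162.6576] F [ 0.0962 -0.4196 -0.6575] g 0.0517817602332316 29.93950911797583
shift mm [-41.8896   0.3732  74.6196] turn -0.13
shift mm [-31.4987   0.0006  27.9   ] turn -0.0
scene small_handle 0.74 312 255 [-0.0102 -0.0021 -0.0058]
scene small_handle 0.36 265 282 [0.0273 0.1676 0.0366]
scene large_handle 0.77 262 272 [0.0411 0.1561 0.0521]
scene large_handle 0.67 311 252 [-0.0059 -0.004  -0.001 ]
top small_handle 0.56 266 290 [-0.0105  0.0043 -0.0061]
top small_handle 0.25 434 239 [-0.0121 -0.443  -0.0079]
top large_handle 0.77 258 240 [ 0.1014 -0.0282  0.1202]
top large_handle 0.73 300 279 [-0.0095 -0.0871 -0.005 ]
```

jog_arm(rows=[[[-0.01,0.0004,0.015],-0.1,0.045],[[-0.0115,0,0.02],0,0.045],[[-0.0115,0,0.02],0,0.045],[[-0.0085,0,0.0175],0,0.045],[[0,0,0],0,0.045]])

```text
time_s: 31.98
ee_pos: [0.3992, 0.2025, 0.2073]
eef_rot: [-3.141, -0.005, -2.835]
force: [-0.1, -0.5, -1.7]
grip_width: 0.0516
grip_force: 29.9
```

jog_arm(rows=[[[-0.0052,0,0.0046],0,0.045],[[-0.0052,0,0.0046],0,0.045],[[-0.0052,0,0.0046],0,0.045],[[0,0,0],0,0.045]])

```text
time_s: 32.32
ee_pos: [0.4149, 0.2076, 0.1964]
eef_rot: [3.142, 0.0, -2.834]
force: [-0.3, 0.6, -2.1]
grip_width: 0.0518
grip_force: 29.9
```

jog_arm(rows=[[[-0.0052,0,0.0046],0,0.045],[[-0.0052,0,0.0046],0,0.045],[[-0.0052,0,0.0046],0,0.045],[[0,0,0],0,0.045]])

```text
time_s: 32.65
ee_pos: [0.4297, 0.2123, 0.1818]
eef_rot: [-3.141, -0.001, -2.834]
force: [-0.7, 1.2, -2.3]
grip_width: 0.0517
grip_force: 29.9
```

jog_arm(rows=[[[-0.004,0,0.001],0,0.045],[[-0.005,0,0.001],0,0.045],[[-0.004,0,0.001],0,0.045],[[0,0,0],0,0.045]])

```text
time_s: 32.98
ee_pos: [0.4423, 0.2163, 0.1797]
eef_rot: [-3.142, 0.0, -2.834]
force: [-0.5, 0.2, -1.3]
grip_width: 0.0515
grip_force: 29.9
```

jog_arm(rows=[[[0,0,0],0,0.045],[[0,0,0],0,0.045],[[0,0,0],0,0.045],[[0,0,0],0,0.045],[[0,0,0],0,0.045],[[0,0,0],0,0.045]], squeeze=3)

```text
time_s: 33.48
ee_pos: [0.4416, 0.2161, 0.1799]
eef_rot: [3.142, 0.0, -2.834]
force: [-0.1, -0.1, -0.9]
grip_width: 0.0518
grip_force: 3.0
```

```bash
python3 tilt.py .05; python3 hung.py; python3 look.py scene c6.png .44 .215 .15 40
```

```text
t 33.4833 [0.4416 0.2161 0.1799] F [-0.0717 -0.0823 -0.861 ] g 0.05179917797134455
scene 1048 mean [ 0.0172  0.0129 -0.057 ] normal [ 0.3306 -0.9437  0.0088] rms 0.021014423180927267 tilt of x axis deg -88.48128158679599 x range [-0.0284  0.078 ] z [-0.1233  0.015 ]
top 38 mean [-0.0211  0.0065 -0.0596] normal [-0.9685  0.0042  0.2489] rms 0.0008604115905358331 tilt of x axis deg 75.58922962111002 x range [-0.0263 -0.0147] z [-0.0805 -0.0366]
 lowest [-0.026  -0.003  -0.0812] at bottom quarter x [-0.0266 -0.0261] point mean top [-0.0158  0.0215 -0.0396]
scene z 0.03 21 x 5/50/95 [0.0087 0.0108 0.0527] y [-0.0236  0.0344]
scene z 0.05 86 x 5/50/95 [0.0078 0.0102 0.0189] y [-0.0303  0.049 ]
scene z 0.07 109 x 5/50/95 [0.009  0.0109 0.0195] y [-0.034   0.0508]
scene z 0.09 184 x 5/50/95 [-0.0533  0.0099  0.0185] y [-0.0288  0.0506]
scene z 0.11 212 x 5/50/95 [-0.0491 -0.0398  0.0197] y [-0.0251  0.0504]
scene z 0.13 222 x 5/50/95 [-0.0436 -0.0342  0.0224] y [-0.024   0.0465]
scene z 0.15 91 x 5/50/95 [-0.0385 -0.0308  0.0235] y [-0.0198  0.0288]
scene z 0.17 82 x 5/50/95 [-0.0339 -0.0039  0.023 ] y [-0.0243  0.0277]
scene z 0.19 73 x 5/50/95 [-0.0264 -0.0185  0.0237] y [-0.0219  0.0274]
top z 0.09 13 x 5/50/95 [-0.0505 -0.049  -0.0469] y [-0.0331  0.0326]
top z 0.11 14 x 5/50/95 [-0.0474 -0.0457 -0.0429] y [-0.0339  0.0303]
top z 0.13 10 x 5/50/95 [-0.0427 -0.0405 -0.0384] y [0.013  0.0326]
crop origin 240 249 scale 10.0
```

View pics/c6.png

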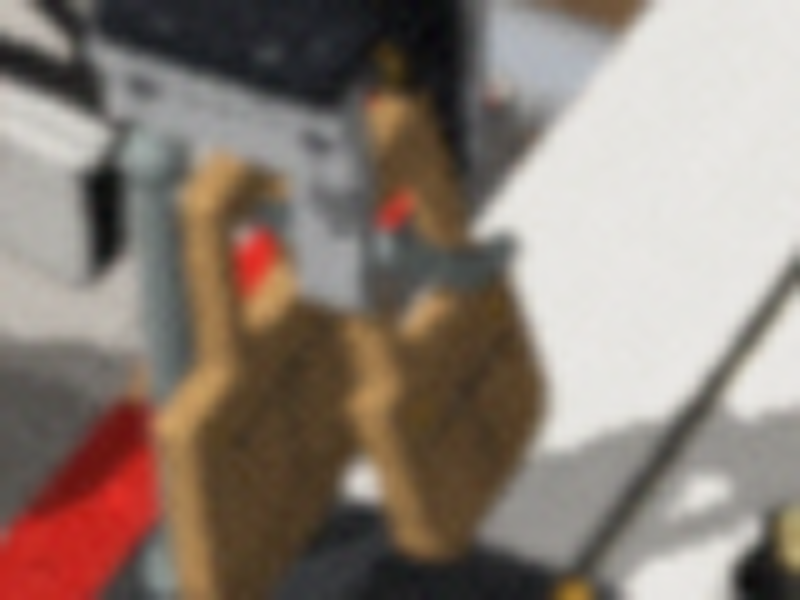

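The small one is threaded in front of the large one (bar through its opening at crop 400,250; large at 250,250 near the post). Lower it onto the bar.

jog_arm(rows=[[[-0.002,0,0.003],0,0.045],[[-0.002,0,0.004],0,0.045],[[0,0,0.004],0,0.045],[[0,0,0.003],0,0.045],[[0,0,0],0,0.045]])

```text
time_s: 34.15
ee_pos: [0.4453, 0.2173, 0.1651]
eef_rot: [-3.141, -0.001, -2.834]
force: [-0.9, 0.3, -2.3]
grip_width: 0.052
grip_force: 3.0
```

jog_arm(rows=[[[0,0,0.0015],0,0.045],[[0,0,0.0015],0,0.045],[[0,0,0.0015],0,0.045],[[0,0,0],0,0.045]])

```text
time_s: 34.48
ee_pos: [0.4457, 0.2174, 0.1615]
eef_rot: [3.142, 0.001, -2.834]
force: [0.5, 0.1, 3.0]
grip_width: 0.052
grip_force: 3.0
```

jog_arm(rows=[[[0,0,0.0015],0,0.045],[[0,0,0.001],0,0.045],[[0,0,0],0,0.045]])

```text
time_s: 34.73
ee_pos: [0.4456, 0.2174, 0.1589]
eef_rot: [3.142, 0.0, -2.834]
force: [0.9, -0.5, 3.6]
grip_width: 0.052
grip_force: 3.0
```

jog_arm(rows=[[[0,0,0],0,0.054],[[0,0,0],0,0.058],[[0,0,0],0,0.066],[[0,0,0],0,0.075],[[0,0,0],0,0.075],[[0,0,-0.01],0,0.075],[[0,0,-0.03],0,0.075],[[0,0,-0.035],0,0.075],[[0,0,-0.035],0,0.075],[[0.02,0,-0.02],0,0.075],[[0.03,0,0],0,0.075],[[0.03,0,0],0,0.075]])

```text
time_s: 35.73
ee_pos: [0.3685, 0.1929, 0.2903]
eef_rot: [3.141, 0.002, -2.834]
force: [0.2, 1.0, 0.8]
grip_width: 0.075
grip_force: 0.0
```

jog_arm(rows=[[[0,0,0],0,0.075],[[0,0,0],0,0.075],[[0,0,0],0,0.075],[[0,0,0],0,0.075],[[0,0,0],0,0.075],[[0,0,0],0,0.075],[[0,0,0],0,0.075],[[0,0,0],0,0.075]])

```text
time_s: 36.4
ee_pos: [0.3694, 0.1932, 0.2887]
eef_rot: [-3.142, -0.001, -2.834]
force: [0.1, -0.3, 0.2]
grip_width: 0.0751
grip_force: 0.0
```

```bash
python3 hung.py; python3 look.py scene c7.png .45 .215 .12 48
```

```text
scene z 0.03 14 x 5/50/95 [0.008  0.0105 0.0543] y [-0.0002  0.0263]
scene z 0.05 66 x 5/50/95 [0.0076 0.0101 0.0211] y [-0.0036  0.0494]
scene z 0.07 123 x 5/50/95 [-0.0281  0.0101  0.0175] y [-0.0232  0.0516]
scene z 0.09 177 x 5/50/95 [-0.0277  0.0094  0.0191] y [-0.0297  0.0501]
scene z 0.11 180 x 5/50/95 [-0.0268  0.0107  0.0209] y [-0.024   0.0498]
scene z 0.13 191 x 5/50/95 [-0.0259 -0.0122  0.0233] y [-0.0191  0.0476]
scene z 0.15 77 x 5/50/95 [-0.0248  0.0012  0.024 ] y [-0.0213  0.0277]
scene z 0.17 118 x 5/50/95 [-0.024   0.007   0.0218] y [-0.0205  0.0277]
scene z 0.19 141 x 5/50/95 [-0.0229 -0.0124  0.0243] y [-0.0223  0.0261]
top z 0.07 5 x 5/50/95 [0.0122 0.013  0.0131] y [-0.0426 -0.0314]
top z 0.09 8 x 5/50/95 [-0.0247 -0.0053  0.0326] y [-0.0341  0.0454]
top z 0.11 12 x 5/50/95 [-0.0235  0.0142  0.0146] y [-0.0424  0.0392]
top z 0.13 115 x 5/50/95 [-0.0217  0.0173  0.0248] y [-0.0467  0.0466]
top z 0.17 12 x 5/50/95 [-0.0203  0.0163  0.029 ] y [-0.0254  0.0201]
top z 0.19 132 x 5/50/95 [-0.018   0.0181  0.0268] y [-0.0237  0.0249]
crop origin 229 249 scale 8.333333333333334
```

View pics/c7.png

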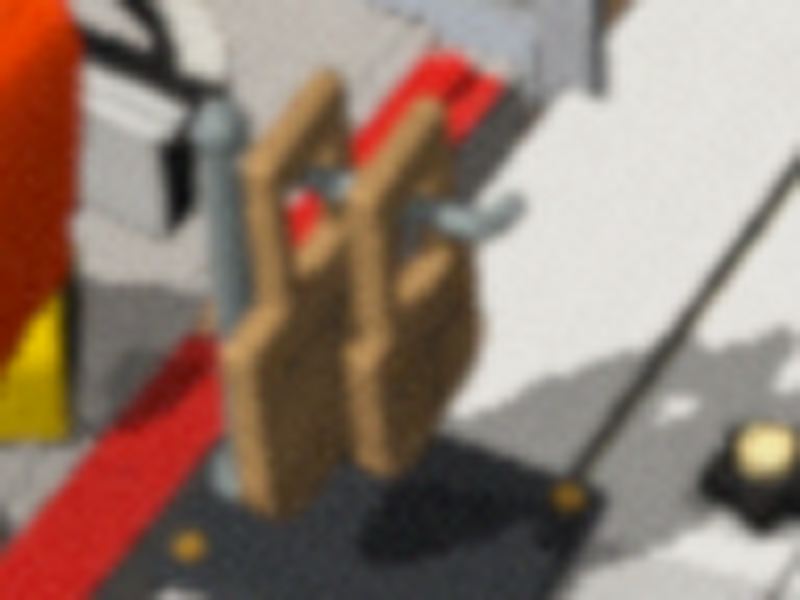

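Both templates hang upright on the bar: the large one at crop (290,300) by the post, the small one at (410,290) in front. The gripper is clear of them.

```bash
python3 -c "
from station import *
print(hand_in())"
```

```text
the job is handed in; nothing more can be done
None
```

Both templates hang on the nearest stand's hook, the large one first and the small one in front. The large one was leaned in the empty rest and released (first try sat against the lip, so I reseated it once) before hanging. The job was handed in at about 36 s of the 72 s allowed, and no tools were touched.

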